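Clamp the whetstone in its sharpening holder and prove the catch

ROBOT

A 6-joint arm with a two-finger parallel gripper is mounted at the origin on the work surface. World frame = base frame: x ahead of the robot, y to its left, z up, the work surface at z = 0. Lengths are in m, angles in rad, forces in N, time in s.
With the tool pointing down it reaches from about 0.35 to 0.975 m from the base axis. Payload 4.9 kg.
Tool frame: the origin (TCP) lies on the centre line of the jaws, within the pads' length; the fingertips stand 11 mm ahead of it and the grasp point (between the pads) lies 8 mm behind it; z points along the fingers, y is the direction in which the jaws open and shut (so a half turn about z gives the same grasp; the last joint's range is limited). The gripper opens to 85 mm and grips with 20 to 120 N. Pads are 22 mm wide; open, the fingers measure 114 mm over their backs; the gripper's body (76 mm by 85 mm) begins 54 mm behind the grasp point. The pads swing forward as they close: fully open they stand 13 mm farther back than shut.
Start: joints at [-0.119, 0.053, 1.613, -0, 1.476, -0.119], TCP at [0.625, 0, 0.242] pointing down, gripper open.
Joint ranges: [-3.01, 3.01], [-1.01, 2.22], [0.06, 2.58], [-1.02, 4.17], [0.09, 2.62], [-3.14, 3.14]. Speed limits (rad/s): [2.57, 2.57, 3.14, 3.14, 3.14, 3.14].

INTERFACE

Orientations are given as a rotation vector (axis times angle).
In Python, from station import ctrl gives the robot as it stands.
- The arm moves only by the tool send_rows, never from a script. Its argument "series" is a list of rows, each an object of numbers: "tx", "ty", "tz": the shift along the tool's x, y, z in cm; "wx", "wy", "wz": the turn, a rotation vector about the tool's x, y, z in rad; "jaw": the closure, from 0 (fully open) to 1 (shut). In form: [{"tx": .., "ty": .., "tz": .., "wx": .., "wy": .., "wz": .., "jaw": ..}, ...]. A call has 1 to 5 rows; each row shifts and turns the pose as measured when the row begins, along the tool's axes as they then stand; what a row does not reach is not made up. A row lasts 1/8 s, in which the tool goes at most 62.5 mm and 10.7 degrees, less where a joint would pass 70% of its speed; a pose out of reach is approached as far as the arm can. A call is refused whole if a number of a shift passes 6.25 or a number of a turn 0.188, either way. A call with a gripper value outside its range is refused whole. The fingers move at their own pace and stop on an object; "squeeze" is the grip in N (left out, the last holds). Time passes only in rows, so rows that do not move let the fingers close. It gives the time, the measured TCP pose, the force and the opening at its end, in the units of the state.
- ctrl.get_obs(): the state, without advancing time (a new reading comes with each control period).
- ctrl.get_image(name): name is "scene" or "side" or "wrist"; returns the picture (480x640x3 uint8, red, green, blue); there is no depth.
- ctrl.camera_info(name): a dict with "mtx" (3x3 intrinsics, pixels), "R" (3x3) and "t" (3): a world point X has camera coordinates R X + t. Camera axes: x right, y down, z forward; pixel columns grow to the right and rows downward; lengths in m; the calibration is good to about 2 mm. A picture is of the moment at which its call begins: read the wrist's pose just before it. camera_info takes no time and is no camera call; for the wrist camera it gives the pose at the moment of the call.
- ctrl.finish_job(): hands the job in, once; it reports no verdict.
The state is a dict: "t": time; "q": joint angles; "dq": joint speeds; "effort": joint torques, N m; "tool_pos": TCP position; "tool_rot": TCP orientation; "contact_force": force on the tool from outside, world axes, zero at the start; "wrist_torque": the same for the moment, N m; "opening": finger opening in m.
Only numpy, scipy, OpenCV 4.12 (cv2) and the standard library are available. Lean on these libraries where they do the work, as an engineer would, in place of code of your own. Each camera call takes 0.05 s, during which the arm holds its last target.

TASK

Slide the grey whetstone back along its pine holder, towards the robot, until it lies against the near stop; then swing the brass keeper bar over onto it and press it right down. Take the keeper's dark knob and tug it firmly upwards for a moment to prove that the catch holds; if the bar lifts free, press it down again, push the catch in over its end and tug again, until the catch stops it. Leave the stone against the stop, the bar down under the closed catch, and the other tools where they are.

Things in the scene. Friction and masses are not known exactly. Their poses are not given: they have to be found in the camera images.
- holder: Fixed pine channel 260 mm long (its x, away from the robot), 88 wide (y, left), bed 20 mm above the bench, waxed. Origin on the bench, below the stone's centre once home. Side rails reach 36 mm above the bench, 58 mm apart; stop faces at x = -75 (near) and +150 mm, 34 mm high. Bar and catch stand at x = -45 mm: hinge line at y = +46, z = 50, catch pivot at y = -46, z = 15 mm.
- stone_center (a point): Centre (half-way up) of the grey whetstone, a loose rounded slab 150 x 55 x 22 mm, about 0.4 kg, long side along the channel, its top 42 mm above the bench. It starts 40 to 70 mm beyond its home place; home is holder x = 0. Its gritty top grips a fingertip and the bed is slippery: pressing on the top with 5 to 15 N and dragging moves it.
- bar: Brass keeper bar, 18 mm wide, 8 thick, its end a round tongue (radius 4, 101 mm from the hinge line). Origin on the hinge line; the bar runs along its -y, z points out of its upper face: up = closed (flat on the stone), turned left by about 2 rad = fully open. Stiff hinge (1-2 N at the knob moves it). Under the closed catch it has 0.05 rad of free lift, over 0.09 it is out.
- keeper_knob (a point): Centre of the dark wooden knob on the bar's upper face, 72 mm from the hinge line, 21 mm above the bar's mid-plane. Knob: 14 mm along the holder's x, 20 along the bar, 34 tall (top 17 mm beyond this point). Bar closed: this point is 71 mm above the bench, and the knob can be pinched from above along the holder's x.
- catch: Brass hook that closes over the tongue. Origin on its pivot; z upright = closed, leaning right by up to 0.35 rad = back. Tip 44-46 mm above the pivot, top 64 mm. The tongue pushes it back as the bar is pressed past (a few N); then a weak spring should close it, but it is gummy: at times it closes by itself, at others it stays back needing a light push (under 1 N) inwards, once the bar is down.
- catch_thumb (a point): Outer face of the catch's red round thumb-piece, radius 7 mm, pointing out to the right; 34 mm outside and 40 mm above the pivot. Catch closed: at holder y = -80 mm, 55 mm above the bench; catch fully back: y = -92 mm, 41 mm above the bench.
- plane: Brass thumb plane, 85 x 30 x 28 mm; leave it alone. Origin under its centre.
- neck: Half-carved maple violin neck, about 260 mm long, 40 mm high; leave it alone. Origin under its middle.
- oil: Small amber honing-oil bottle, 48 mm across, 110 mm tall; leave it alone. Origin under its centre.
- mallet: Carver's mallet standing on its head, 76 mm across, 215 mm tall; leave it alone. Origin under its centre.
- slip_stone: Flat reddish slip stone 90 x 35 x 12 mm; leave it alone. Origin under its centre.
Not all that is in view belongs to the job. Of the things that look like the part that bears stone_center, the middle-sized one is meant.

How it is judged:
By the outcome, as a careful person would: the job done as asked, in the order asked, and still so for the second after the job is handed in, with the robot touching nothing.
It also fails if it takes over 72 s, if anything falls off the work surface, if the arm or the gripper's body presses on something with over 40 N, if the wrist force passes 120 N, or if a joint passes its speed limit or range.

## Working session

There is one attempt and no reset: what is moved stays moved. The work goes in short steps, Python scripts to look and compute and a tool call to move; the robot and the scene stay as the last step left them, time stands still between calls to the robot, and variables do not carry over. Pictures are saved under pics/ and viewed, and the job is handed in when it is done.

Besides the shell and the picture viewer there is one more tool, called after "Request:" as a command line: name --argument value ..., lists and objects as JSON in quotes. send_rows: Moves the arm, as the interface text tells. Its arguments: {"type":"object","properties":{"series":{"type":"array"},"squeeze":{"type":"number"}},"required":["series"]}

```bash
mkdir -p pics; ls; python3 - <<'E'
from station import ctrl
import cv2
o=ctrl.get_obs();print(o)
for n in("scene","side","wrist"):
    i=ctrl.camera_info(n);print(n,i)
    cv2.imwrite(f"pics/{n}0.png",ctrl.get_image(n)[:,:,::-1])
E
```

```text
pics
{'t': 0.0, 'q': array([-1.19026992e-01,  5.33657878e-02,  1.61429009e+00, -9.89206592e-06,
        1.47600575e+00, -1.18987226e-01]), 'dq': array([ 0.00081714, -0.00066307, -0.00103566, -0.00054203,  0.00062084,
       -0.00051787]), 'effort': array([ 2.70554956e-04, -3.93670499e+01, -3.70175600e+01, -1.62778279e-04,
        6.93513779e-03, -6.06393527e-06]), 'tool_pos': array([6.24399250e-01, 5.27279063e-05, 2.41059797e-01]), 'tool_rot': array([-2.22033841e+00, -2.22025222e+00,  2.02008152e-03]), 'contact_force': array([-0.43294285,  0.3261193 , -0.13178987]), 'wrist_torque': array([-0.00501828,  0.03236113, -0.00351873]), 'opening': 0.08539104190082591}
scene {'mtx': array([[481.96342077,   0.        , 321.41839326],
       [  0.        , 481.96342077, 236.79009712],
       [  0.        ,   0.        ,   1.        ]]), 'R': array([[-0.87623104,  0.4818724 , -0.0042616 ],
       [ 0.36661319,  0.66085341, -0.6548798 ],
       [-0.31275221, -0.57538836, -0.75572104]]), 't': array([ 0.49139697, -0.16488857,  1.35722679])}
side {'mtx': array([[442.59655581,   0.        , 322.49967936],
       [  0.        , 442.59655581, 246.89906834],
       [  0.        ,   0.        ,   1.        ]]), 'R': array([[ 0.98967101, -0.14258827,  0.01482827],
       [-0.07028429, -0.57275851, -0.81670546],
       [ 0.12494564,  0.80722752, -0.57686421]]), 't': array([-0.55081813,  0.10690981,  0.8750645 ])}
wrist {'mtx': array([[399.87734335,   0.        , 316.73952978],
       [  0.        , 399.87734335, 241.61379924],
       [  0.        ,   0.        ,   1.        ]]), 'R': array([[ 9.99998875e-01,  1.50631263e-04, -1.49219244e-03],
       [ 6.10234516e-04, -9.49726628e-01,  3.13079799e-01],
       [-1.37001529e-03, -3.13080357e-01, -9.49725651e-01]]), 't': array([-0.62480979, -0.0404747 ,  0.38057279])}
```

View pics/scene0.png

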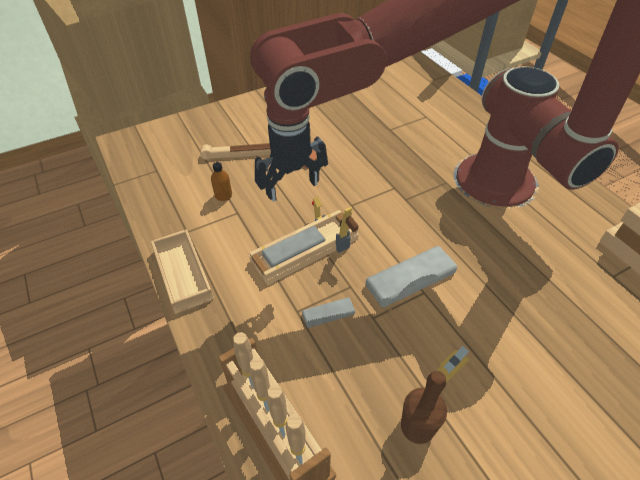

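View pics/side0.png

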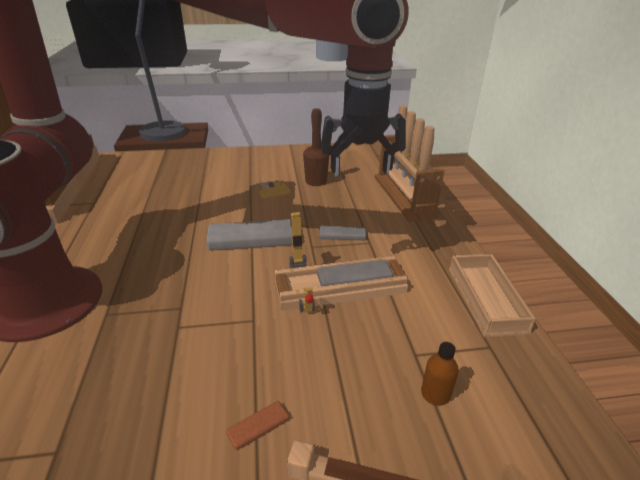

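View pics/wrist0.png

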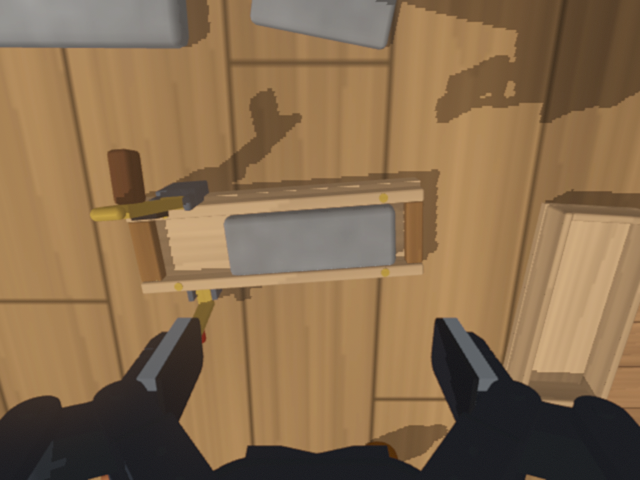

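The wrist view is along world x to the right. There are three grey slabs in the scene view: large at (410,277), small at (328,312), and the middle-sized one lying in the pine holder at (293,246). That last one is the whetstone meant. I'll check it in an enlarged crop and take the corner pixels.

```bash
python3 - <<'E'
import cv2
a=cv2.imread("pics/wrist0.png")[140:350,80:450]
cv2.imwrite("pics/w0c.png",cv2.resize(a,None,fx=2.16,fy=2.16,interpolation=cv2.INTER_CUBIC))
a=cv2.imread("pics/side0.png")[200:325,260:420]
cv2.imwrite("pics/s0c.png",cv2.resize(a,None,fx=4.5,fy=4.5,interpolation=cv2.INTER_CUBIC))
a=cv2.imread("pics/scene0.png")[180:330,230:430]
cv2.imwrite("pics/sc0c.png",cv2.resize(a,None,fx=4,fy=4,interpolation=cv2.INTER_CUBIC))
E
```

```text
(no output)
```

View pics/w0c.png

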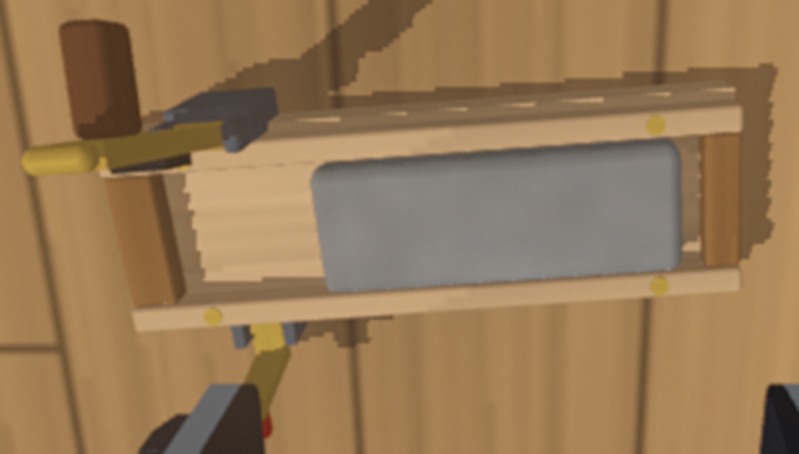

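View pics/s0c.png

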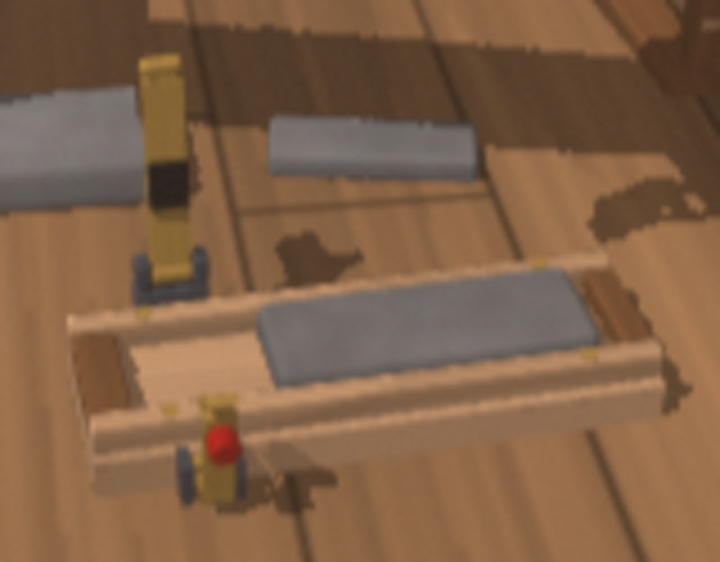

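View pics/sc0c.png

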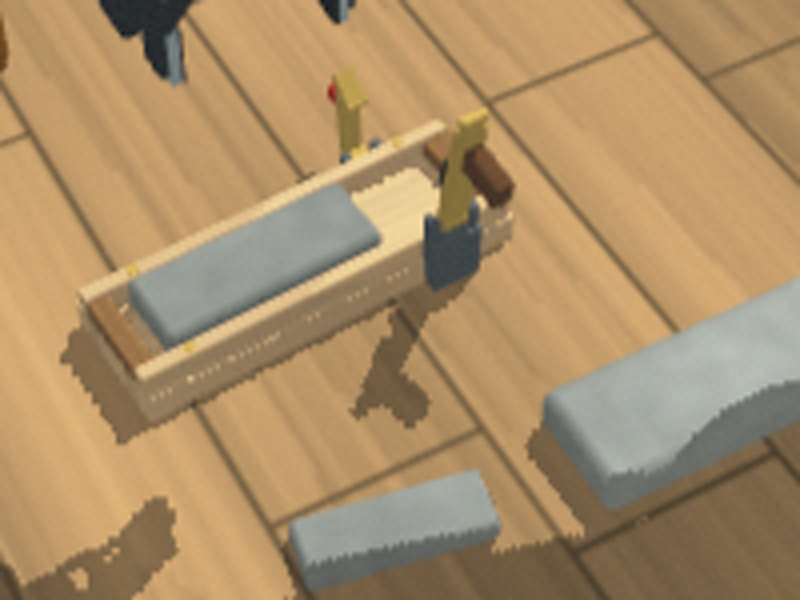

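```bash
cat > h.py <<'E'
import numpy as np
def ray(info,uv):
    K,R,t=info['mtx'],info['R'],info['t']
    d=R.T@np.linalg.inv(K)@np.array([uv[0],uv[1],1.]); return -R.T@t,d
def onz(info,uv,z):
    c,d=ray(info,uv); return c+d*(z-c[2])/d[2]
def tri(i1,u1,i2,u2):
    c1,d1=ray(i1,u1);c2,d2=ray(i2,u2)
    s=np.linalg.lstsq(np.c_[d1,-d2],c2-c1,rcond=None)[0]
    a,b=c1+s[0]*d1,c2+s[1]*d2
    return (a+b)/2,np.linalg.norm(a-b)
def proj(info,X):
    p=info['mtx']@(info['R']@np.asarray(X)+info['t']); return p[:2]/p[2]
E
python3 - <<'E'
from station import ctrl
from h import *
np.set_printoptions(precision=4,suppress=True)
w,s,c=[ctrl.camera_info(n) for n in("wrist","side","scene")]
W=lambda u,v,z:onz(w,(u/2.16+80,v/2.16+140),z)
S=lambda u,v,z:onz(s,(u/4.5+260,v/4.5+200),z)
C=lambda u,v,z:onz(c,(u/4+230,v/4+180),z)
z=.036
for n,p in dict(wNR=W(135,329,z),wFR=W(740,289,z),wFL=W(741,106,z),sNL=S(70,322,z),sNR=S(92,430,z),sFR=S(662,348,z),sFL=S(605,258,z),cFR=C(82,292,z),cFL=C(140,376,z),cNR=C(440,124,z)).items():print(n,p)
print('stone')
z=.042
for n,p in dict(NL=W(312,170,z),FL=W(676,143,z),FR=W(681,270,z),NR=W(329,292,z),sNL=S(258,310,z),sFR=S(598,345,z),sNR=S(278,384,z),sFL=S(562,268,z),cNR=C(345,186,z),cNL=C(380,240,z),cFL=C(170,341,z)).items():print(n,p)
print('thumb',tri(s,(224/4.5+260,443/4.5+200),c,(332/4+230,93/4+180)))
E
```

```text
wNR [ 0.4634 -0.08    0.036 ]
wFR [ 0.7216 -0.0613  0.036 ]
wFL [0.7155 0.0167 0.036 ]
sNL [ 0.4578 -0.0088  0.036 ]
sNR [ 0.4629 -0.0836  0.036 ]
sFR [ 0.7203 -0.0606  0.036 ]
sFL [0.7134 0.0087 0.036 ]
cFR [ 0.7205 -0.0566  0.036 ]
cFL [0.716  0.0161 0.036 ]
cNR [ 0.4666 -0.0729  0.036 ]
stone
NL [ 0.5459 -0.0078  0.042 ]
FL [0.6896 0.0032 0.042 ]
FR [ 0.6949 -0.0503  0.042 ]
NR [ 0.5492 -0.0602  0.042 ]
sNL [ 0.5426 -0.0182  0.042 ]
sFR [ 0.6895 -0.062   0.042 ]
sNR [ 0.5443 -0.0707  0.042 ]
sFL [ 0.6883 -0.0043  0.042 ]
cNR [ 0.5472 -0.0507  0.042 ]
cNL [ 0.5496 -0.0021  0.042 ]
cFL [0.692 0.006 0.042]
thumb (array([ 0.5178, -0.1169,  0.0513]), np.float64(0.005192196116109862))
```

Only the middle-sized slab lies in the channel, so it is the right one. From the corner rays, the holder origin is about (0.551,-0.034), the yaw about 0.072, and the stone about 68 mm beyond home. The length (259 mm) and stone width (54 mm) agree with the given sizes.

Next I move above the stone with the jaws shut, aligned with the holder.

Request:
send_rows --series '[{"tx": -2.7,"ty": 2.1,"tz": 2,"wz": -0.072,"jaw": 1},{"tz": 4,"jaw": 1},{"tz": 4,"jaw": 1},{"tz": 3,"jaw": 1},{"tz": 0,"jaw": 1}]' --squeeze 40

```text
invalid input at $.series[0]: expected keys tx, ty, tz, wx, wy, wz, jaw
```

```bash
cat >> h.py <<'E'
from scipy.spatial.transform import Rotation as Rt
O=np.array([.5514,-.0344,0]);YAW=.0724
EX=np.array([np.cos(YAW),np.sin(YAW),0]);EY=np.array([-np.sin(YAW),np.cos(YAW),0])
def H(p): p=np.asarray(p)-O; return np.array([p@EX,p@EY,p[2]])*1000
def st():
    from station import ctrl
    o=ctrl.get_obs();R=Rt.from_rotvec(o['tool_rot']).as_matrix()
    print('t%.2f'%o['t'],'Hmm',H(o['tool_pos']).round(1),'toolx_inH',[round(float(R[:,0]@e),3) for e in(EX,EY)],'zaxis',R[:,2].round(3),'F',o['contact_force'].round(1),'open',round(o['opening']*1000,1))
E
python3 -c "
from h import *;st()"
```

```text
t0.15 Hmm [ 75.4  29.1 241.4] toolx_inH [0.072, 0.997] zaxis [-0.002  0.    -1.   ] F [0.1 0.7 0.1] open 85.4
```

Request:
send_rows --series '[{"tx": -2.7,"ty": 2.1,"tz": 2,"wx": 0,"wy": 0,"wz": -0.072,"jaw": 1},{"tx": 0,"ty": 0,"tz": 4,"wx": 0,"wy": 0,"wz": 0,"jaw": 1},{"tx": 0,"ty": 0,"tz": 4,"wx": 0,"wy": 0,"wz": 0,"jaw": 1},{"tx": 0,"ty": 0,"tz": 3,"wx": 0,"wy": 0,"wz": 0,"jaw": 1},{"tx": 0,"ty": 0,"tz": 0,"wx": 0,"wy": 0,"wz": 0,"jaw": 1}]' --squeeze 40

```text
t: 0.78
tool_pos: [0.6456, -0.0276, 0.1071]
tool_rot: [-2.136, -2.301, 0.002]
contact_force: [-0.6, 1.0, 0.6]
opening: -0.0003
```

```bash
python3 -c "
from h import *;st()"
```

```text
t0.78 Hmm [ 9.450e+01 -1.000e-01  1.071e+02] toolx_inH [-0.002, 1.0] zaxis [-0.002  0.    -1.   ] F [-0.6  1.   0.6] open -0.3
```

Request:
send_rows --series '[{"tx": 0,"ty": 0,"tz": 3.0,"wx": 0,"wy": 0,"wz": 0,"jaw": 1},{"tx": 0,"ty": 0,"tz": 1.5,"wx": 0,"wy": 0,"wz": 0,"jaw": 1},{"tx": 0,"ty": 0,"tz": 0.5,"wx": 0,"wy": 0,"wz": 0,"jaw": 1},{"tx": 0,"ty": 0,"tz": 0.2,"wx": 0,"wy": 0,"wz": 0,"jaw": 1}]'

```text
t: 1.27
tool_pos: [0.6496, -0.0281, 0.0601]
tool_rot: [2.133, 2.299, 0.006]
contact_force: [-0.9, -0.0, 0.3]
opening: 0.0001
```

Request:
send_rows --series '[{"tx": 0,"ty": 0,"tz": 0.3,"wx": 0,"wy": 0,"wz": 0,"jaw": 1},{"tx": 0,"ty": 0,"tz": 0.2,"wx": 0,"wy": 0,"wz": 0,"jaw": 1}]'

```text
t: 1.52
tool_pos: [0.6511, -0.0283, 0.0572]
tool_rot: [2.131, 2.297, 0.009]
contact_force: [0.3, 0.7, -0.1]
opening: -0.0003
```

Request:
send_rows --series '[{"tx": 0,"ty": -0.1,"tz": 0.3,"wx": 0,"wy": 0,"wz": 0,"jaw": 1},{"tx": 0,"ty": 0,"tz": 0.2,"wx": 0,"wy": 0,"wz": 0,"jaw": 1}]'

```text
t: 1.78
tool_pos: [0.6505, -0.0284, 0.0531]
tool_rot: [2.13, 2.296, 0.01]
contact_force: [-5.2, -0.1, 7.8]
opening: 0.0
```

```bash
python3 -c "
from h import *;st()"
```

```text
t1.77 Hmm [99.3 -1.2 53.1] toolx_inH [-0.003, 1.0] zaxis [ 0.011 -0.002 -1.   ] F [-5.2 -0.1  7.8] open 0.0
```

Request:
send_rows --series '[{"tx": 0,"ty": -0.5,"tz": 0.2,"wx": 0,"wy": 0,"wz": 0,"jaw": 1},{"tx": 0,"ty": -1,"tz": 0.2,"wx": 0,"wy": 0,"wz": 0,"jaw": 1},{"tx": 0,"ty": -1,"tz": 0.2,"wx": 0,"wy": 0,"wz": 0,"jaw": 1}]'

```text
t: 2.15
tool_pos: [0.633, -0.0309, 0.0531]
tool_rot: [2.12, 2.284, 0.03]
contact_force: [4.4, 1.0, 6.9]
opening: 0.0
```

```bash
python3 -c "
from h import *;st()"
```

```text
t2.15 Hmm [81.6 -2.5 53.1] toolx_inH [-0.002, 1.0] zaxis [ 0.031 -0.003 -1.   ] F [4.4 1.  6.9] open 0.0
```

Request:
send_rows --series '[{"tx": 0.05,"ty": -1,"tz": 0.2,"wx": 0.015,"wy": 0,"wz": 0,"jaw": 1},{"tx": 0.05,"ty": -1,"tz": 0.2,"wx": 0.015,"wy": 0,"wz": 0,"jaw": 1},{"tx": 0.05,"ty": -1,"tz": 0.2,"wx": 0.015,"wy": 0,"wz": 0,"jaw": 1}]'

```text
t: 2.52
tool_pos: [0.6088, -0.0328, 0.0531]
tool_rot: [2.131, 2.295, -0.005]
contact_force: [4.0, -0.4, 5.8]
opening: 0.0003
```

```bash
python3 -c "
from h import *;st()"
```

```text
t2.52 Hmm [57.4 -2.5 53.1] toolx_inH [-0.002, 1.0] zaxis [ 0.005 -0.009 -1.   ] F [ 4.  -0.4  5.8] open 0.3
```

Request:
send_rows --series '[{"tx": 0.05,"ty": -0.9,"tz": 0.22,"wx": 0.01,"wy": 0,"wz": 0,"jaw": 1},{"tx": 0.05,"ty": -0.9,"tz": 0.22,"wx": 0.005,"wy": 0,"wz": 0,"jaw": 1}]'

```text
t: 2.78
tool_pos: [0.595, -0.0338, 0.0531]
tool_rot: [2.132, 2.294, -0.01]
contact_force: [4.0, -0.5, 6.4]
opening: 0.0
```

```bash
python3 - <<'E'
from h import *;st()
from station import ctrl;import cv2
cv2.imwrite("pics/wrist1.png",ctrl.get_image("wrist")[:,:,::-1])
a=ctrl.get_image("side")[180:340,240:440,::-1];cv2.imwrite("pics/side1.png",cv2.resize(a,None,fx=4,fy=3.75))
E
```

```text
t2.77 Hmm [43.5 -2.6 53.1] toolx_inH [-0.001, 1.0] zaxis [ 0.003 -0.012 -1.   ] F [ 4.  -0.5  6.4] open 0.0
```

View pics/side1.png

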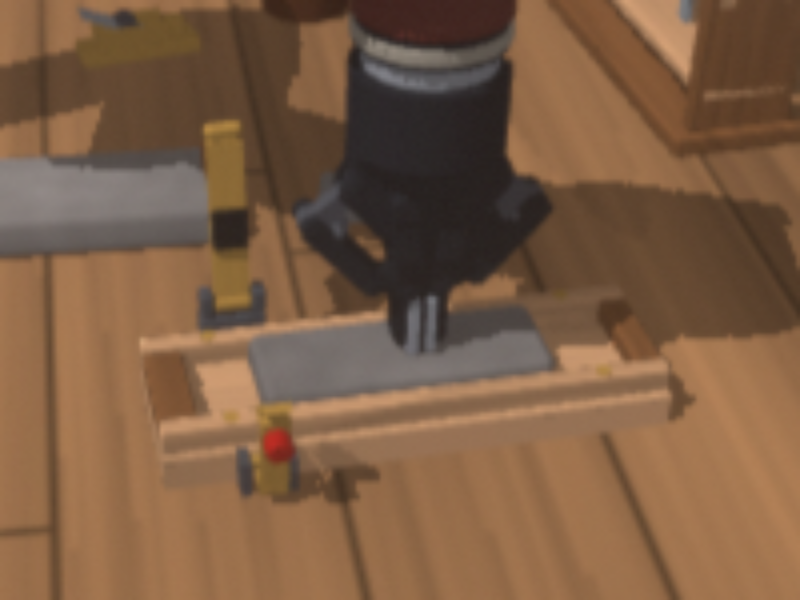

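View pics/wrist1.png

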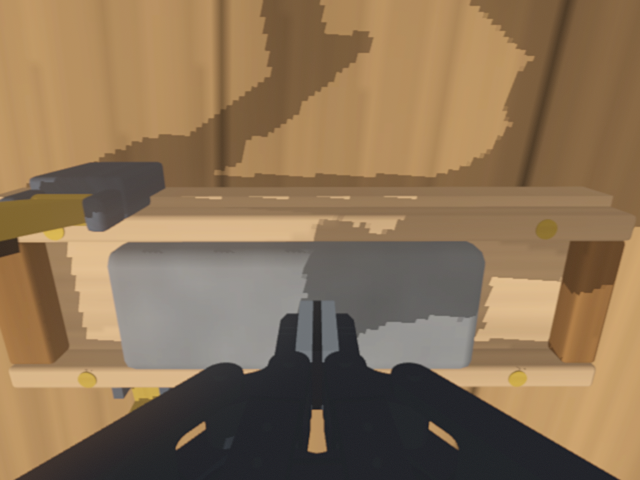

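The stone has come about half-way: its near edge is at wrist column 115 and the stop face is near 65. There was some slip, so I continue with a little more pressure.

Request:
send_rows --series '[{"tx": 0.05,"ty": 0,"tz": 0.35,"wx": 0,"wy": 0,"wz": 0,"jaw": 1},{"tx": 0.05,"ty": -0.7,"tz": 0.35,"wx": 0.005,"wy": 0,"wz": 0,"jaw": 1},{"tx": 0.05,"ty": -0.7,"tz": 0.35,"wx": 0.005,"wy": 0,"wz": 0,"jaw": 1},{"tx": 0.05,"ty": -0.7,"tz": 0.35,"wx": 0.005,"wy": 0,"wz": 0,"jaw": 1},{"tx": 0.05,"ty": -0.7,"tz": 0.35,"wx": 0.005,"wy": 0,"wz": 0,"jaw": 1}]'

```text
t: 3.5
tool_pos: [0.5812, -0.0358, 0.0531]
tool_rot: [2.121, 2.28, 0.002]
contact_force: [5.5, 0.8, 8.8]
opening: -0.0003
```

```bash
python3 - <<'E'
from h import *;st()
from station import ctrl;import cv2
cv2.imwrite("pics/wrist2.png",ctrl.get_image("wrist")[:,:,::-1])
E
```

```text
t3.50 Hmm [29.6 -3.6 53.1] toolx_inH [0.0, 1.0] zaxis [ 0.021 -0.018 -1.   ] F [5.5 0.8 8.8] open -0.3
```

View pics/wrist2.png

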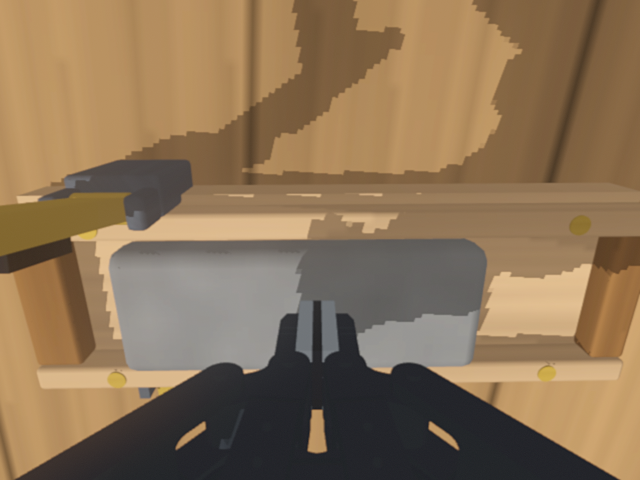

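Request:
send_rows --series '[{"tx": 0.05,"ty": -0.7,"tz": 0.35,"wx": 0.01,"wy": 0,"wz": 0,"jaw": 1},{"tx": 0.05,"ty": -0.7,"tz": 0.35,"wx": 0.01,"wy": 0,"wz": 0,"jaw": 1},{"tx": 0.05,"ty": -0.7,"tz": 0.35,"wx": 0.01,"wy": 0,"wz": 0,"jaw": 1},{"tx": 0.05,"ty": -0.7,"tz": 0.35,"wx": 0.01,"wy": 0,"wz": 0,"jaw": 1}]'

```text
t: 4.05
tool_pos: [0.5688, -0.0368, 0.0531]
tool_rot: [2.12, 2.274, -0.0]
contact_force: [6.8, 2.5, 9.3]
opening: -0.0005
```

```bash
python3 - <<'E'
from h import *;st()
from station import ctrl;import cv2
cv2.imwrite("pics/wrist3.png",ctrl.get_image("wrist")[:,:,::-1])
E
```

```text
t4.05 Hmm [17.2 -3.6 53.1] toolx_inH [0.003, 1.0] zaxis [ 0.024 -0.022 -0.999] F [6.8 2.5 9.3] open -0.5
```

View pics/wrist3.png

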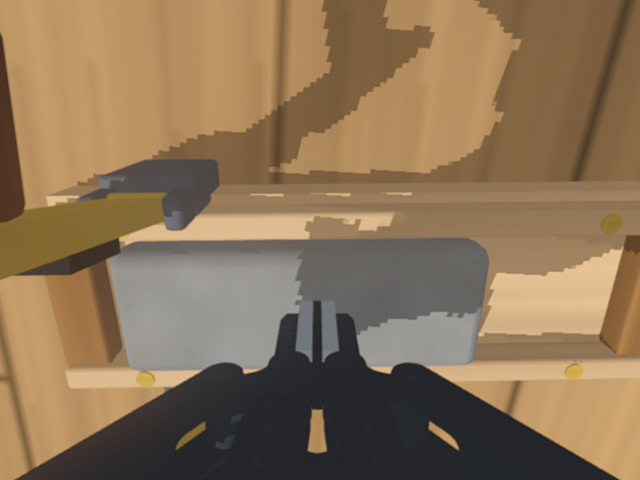

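Request:
send_rows --series '[{"tx": 0.05,"ty": -0.7,"tz": 0.35,"wx": 0.01,"wy": 0,"wz": 0,"jaw": 1},{"tx": 0.05,"ty": -0.7,"tz": 0.35,"wx": 0.01,"wy": 0,"wz": 0,"jaw": 1},{"tx": 0.05,"ty": -0.7,"tz": 0.35,"wx": 0.01,"wy": 0,"wz": 0,"jaw": 1}]'

```text
t: 4.47
tool_pos: [0.5598, -0.0375, 0.0531]
tool_rot: [2.119, 2.269, -0.002]
contact_force: [6.6, 2.2, 8.8]
opening: 0.0003
```

```bash
python3 - <<'E'
from h import *;st()
E
```

```text
t4.47 Hmm [ 8.1 -3.7 53.1] toolx_inH [0.004, 1.0] zaxis [ 0.026 -0.026 -0.999] F [6.6 2.2 8.8] open 0.3
```

Request:
send_rows --series '[{"tx": 0,"ty": -0.7,"tz": 0.35,"wx": 0.01,"wy": 0.005,"wz": 0,"jaw": 1},{"tx": 0,"ty": -0.7,"tz": 0.35,"wx": 0.01,"wy": 0.005,"wz": 0,"jaw": 1},{"tx": 0,"ty": -0.7,"tz": 0.35,"wx": 0.01,"wy": 0.005,"wz": 0,"jaw": 1}]'

```text
t: 4.85
tool_pos: [0.5511, -0.04, 0.0531]
tool_rot: [2.125, 2.273, 0.012]
contact_force: [6.3, 3.1, 9.5]
opening: -0.0001
```

```bash
python3 - <<'E'
from h import *;st()
from station import ctrl;import cv2
cv2.imwrite("pics/wrist4.png",ctrl.get_image("wrist")[:,:,::-1])
E
```

```text
t4.85 Hmm [-0.7 -5.6 53.1] toolx_inH [0.006, 1.0] zaxis [ 0.027 -0.015 -1.   ] F [6.3 3.1 9.5] open -0.1
```

View pics/wrist4.png

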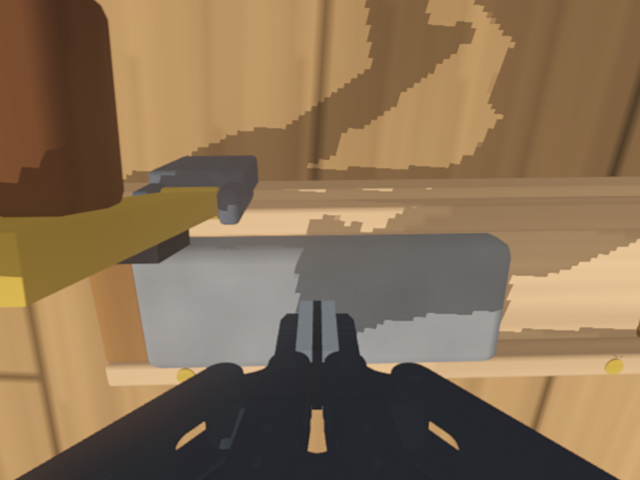

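The stone stalled and the tip slid about 8 mm over it, so the stone is at the stop. I lift off and look.

Request:
send_rows --series '[{"tx": 0,"ty": 0,"tz": -0.6,"wx": 0,"wy": 0,"wz": 0,"jaw": 1},{"tx": 0,"ty": 0.3,"tz": -3,"wx": 0.02,"wy": 0.01,"wz": 0,"jaw": 1},{"tx": 0,"ty": 1,"tz": -6,"wx": 0,"wy": 0,"wz": 0,"jaw": 1},{"tx": 0,"ty": 1,"tz": -5,"wx": 0,"wy": 0,"wz": 0,"jaw": 1},{"tx": 0,"ty": 0,"tz": -2,"wx": 0,"wy": 0,"wz": 0,"jaw": 1}]'

```text
t: 5.52
tool_pos: [0.565, -0.0366, 0.2162]
tool_rot: [-2.14, -2.288, 0.021]
contact_force: [0.5, 0.6, -0.0]
opening: -0.0001
```

```bash
python3 - <<'E'
from h import *;st()
from station import ctrl;import cv2
np.savez("w5.npz",**ctrl.camera_info("wrist"))
cv2.imwrite("pics/wrist5.png",ctrl.get_image("wrist")[:,:,::-1])
a=ctrl.get_image("side")[200:320,260:420,::-1];cv2.imwrite("pics/side5.png",cv2.resize(a,None,fx=4.5,fy=4.5,interpolation=cv2.INTER_CUBIC))
E
```

```text
t5.53 Hmm [ 13.5  -3.2 216.2] toolx_inH [0.006, 1.0] zaxis [-0.016 -0.004 -1.   ] F [ 0.5  0.6 -0. ] open -0.1
```

View pics/wrist5.png

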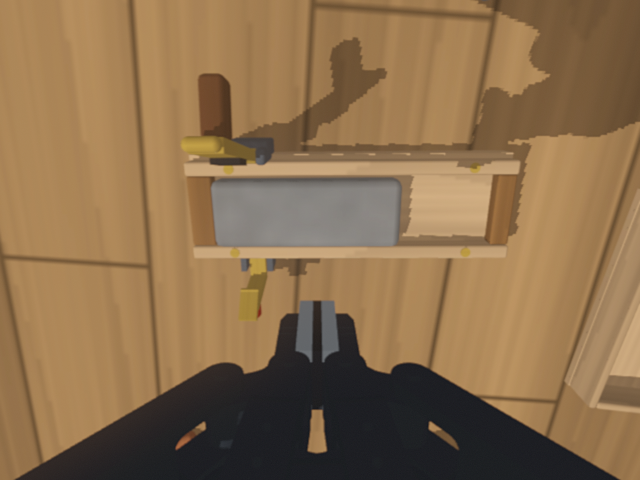

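View pics/side5.png

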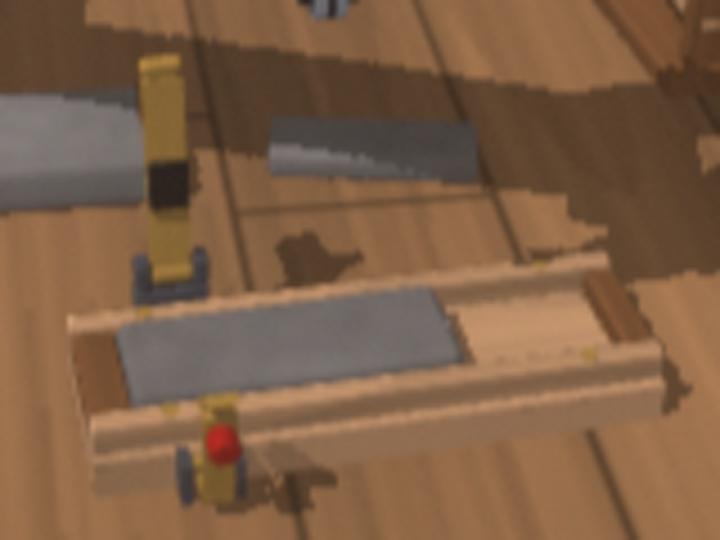

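The stone now butts against the near stop in both views: wrist columns 213–400, with the stop face at about 212. I use this closer view to refine the holder pose and check the bar's place.

```bash
python3 - <<'E'
from h import *
np.set_printoptions(precision=4,suppress=True)
w=dict(np.load("w5.npz"))
z=.036
for n,p in dict(NR=(194,258),FR=(505.5,257.5),FL=(518,161),NL=(186,163)).items():print(n,H(onz(w,p,z)))
print('stone',[H(onz(w,p,.042)) for p in((213,213),(401,213),(305,178),(305,246.5))])
for th in (1.9,2.0,2.1):
    f=lambda a,n:O+EX*-.045+EY*(.046-a*np.cos(th)+n*np.sin(th))+np.array([0,0,.05+a*np.sin(th)+n*np.cos(th)])
    print(th,'tip',proj(w,f(.101,0)),'knobtop',proj(w,f(.072,.038)))
print('bar x',H(onz(w,(192,145),.14)),H(onz(w,(214,77),.10)))
E
```

```text
NR [-91.6499 -40.3636  36.    ]
FR [167.3036 -39.8249  36.    ]
FL [165.5622  38.9891  36.    ]
NL [-89.7893  38.3654  36.    ]
stone [array([-70.5498,  -0.0544,  42.    ]), array([77.6698, -0.2807, 42.    ]), array([ 2.665 , 27.4405, 42.    ]), array([  1.8475, -28.1015,  42.    ])]
1.9 tip [195.3265 107.5433] knobtop [212.1857  57.2241]
2.0 tip [195.7073  87.1032] knobtop [214.2479  48.3454]
2.1 tip [196.7403  67.9095] knobtop [216.5473  41.1668]
bar x [-50.2434  60.5913 140.    ] [-46.3589  95.4717 100.    ]
```

Request:
send_rows --series '[{"tx": 4.6,"ty": -2,"tz": 0,"wx": -0.016,"wy": 0,"wz": 0,"jaw": 1},{"tx": 4.6,"ty": -2,"tz": 0,"wx": 0,"wy": 0,"wz": 0,"jaw": 1},{"tx": 4.6,"ty": -1.9,"tz": 0,"wx": 0,"wy": 0,"wz": 0,"jaw": 1},{"tx": 0,"ty": 0,"tz": 0,"wx": 0,"wy": 0,"wz": 0,"jaw": 1}]'

```text
t: 6.12
tool_pos: [0.4893, 0.0994, 0.2057]
tool_rot: [-2.143, -2.285, 0.02]
contact_force: [0.2, 0.1, 0.2]
opening: 0.0
```

```bash
python3 - <<'E'
from h import *;st()
from station import ctrl;import cv2
a=ctrl.get_image("side")[120:320,200:440,::-1];cv2.imwrite("pics/side6.png",cv2.resize(a,None,fx=3,fy=3,interpolation=cv2.INTER_CUBIC))
E
```

```text
t6.12 Hmm [-52.3 138.  205.7] toolx_inH [0.008, 1.0] zaxis [-0.015 -0.003 -1.   ] F [0.2 0.1 0.2] open 0.0
```

View pics/side6.png

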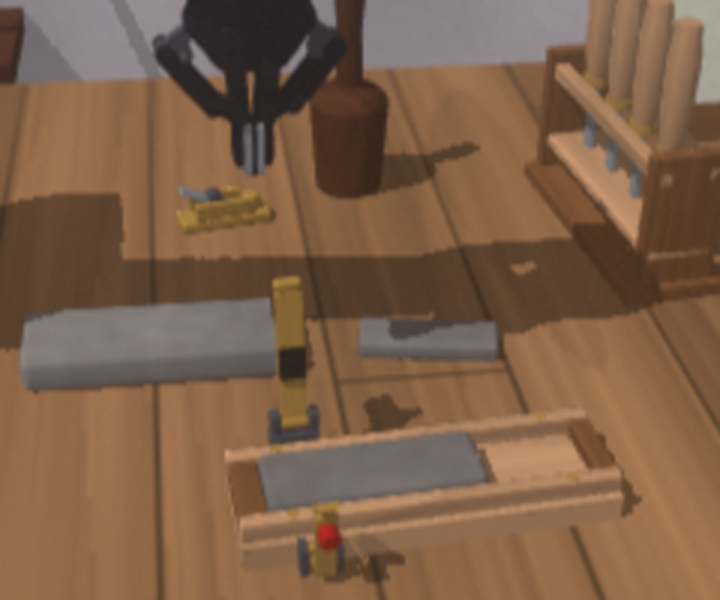

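Request:
send_rows --series '[{"tx": 0,"ty": 0.7,"tz": 4,"wx": -0.015,"wy": 0,"wz": 0.008,"jaw": 1},{"tx": 0,"ty": 0,"tz": 4,"wx": 0,"wy": 0,"wz": 0,"jaw": 1},{"tx": 0,"ty": 0,"tz": 2,"wx": 0,"wy": 0,"wz": 0,"jaw": 1},{"tx": -1,"ty": 0,"tz": 0.3,"wx": 0,"wy": 0,"wz": 0,"jaw": 1}]'

```text
t: 6.68
tool_pos: [0.4954, 0.0841, 0.0955]
tool_rot: [-2.163, -2.277, 0.012]
contact_force: [0.1, 0.5, -0.3]
opening: 0.0001
```

```bash
python3 - <<'E'
from h import *;st()
from station import ctrl;import cv2
a=ctrl.get_image("side")[120:320,200:440,::-1];cv2.imwrite("pics/side7.png",cv2.resize(a,None,fx=3,fy=3,interpolation=cv2.INTER_CUBIC))
a=ctrl.get_image("scene")[120:280,240:440,::-1];cv2.imwrite("pics/scene7.png",cv2.resize(a,None,fx=4,fy=3.75,interpolation=cv2.INTER_CUBIC))
E
```

```text
t6.67 Hmm [-47.3 122.2  95.5] toolx_inH [0.021, 1.0] zaxis [-0.006 -0.005 -1.   ] F [ 0.1  0.5 -0.3] open 0.1
```

View pics/side7.png

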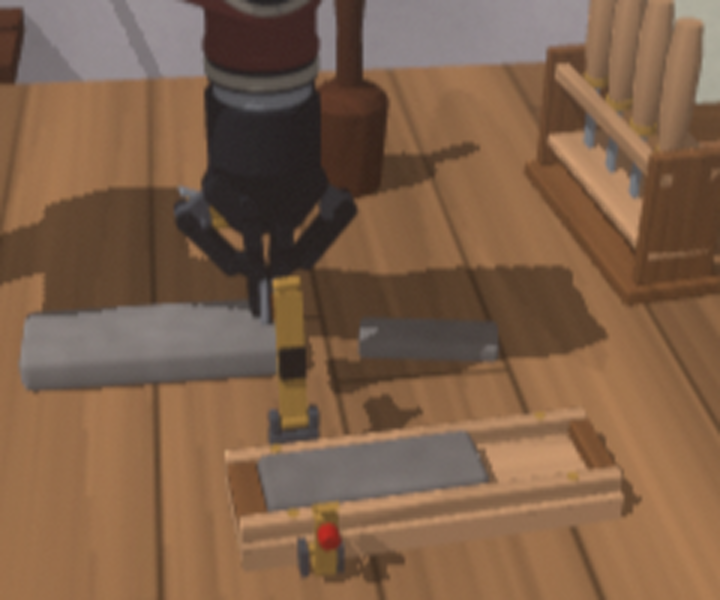

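View pics/scene7.png

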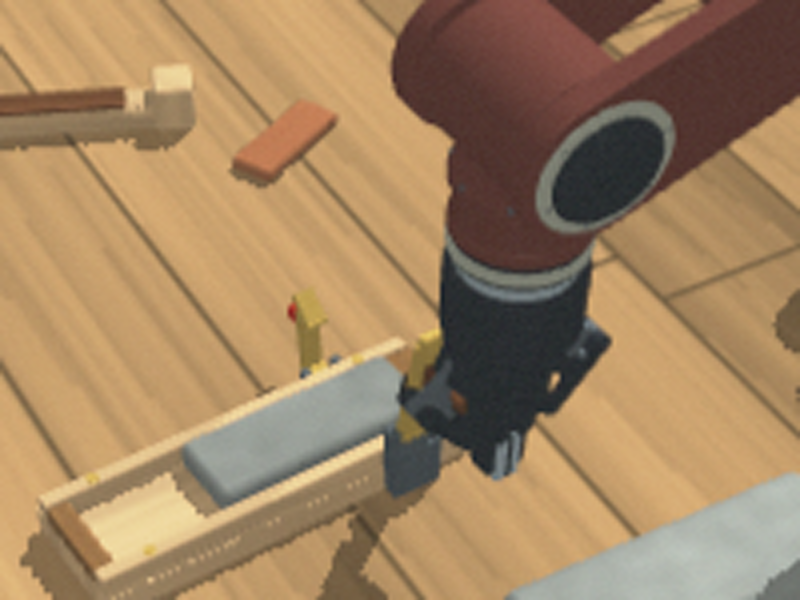

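Request:
send_rows --series '[{"tx": -0.5,"ty": 0.2,"tz": -1.2,"wx": 0,"wy": 0,"wz": -0.02,"jaw": 1},{"tx": -1,"ty": 0,"tz": 0,"wx": 0,"wy": 0,"wz": 0,"jaw": 1},{"tx": -1,"ty": 0,"tz": 0,"wx": 0,"wy": 0,"wz": 0,"jaw": 1},{"tx": -1,"ty": 0,"tz": 0,"wx": 0,"wy": 0,"wz": 0,"jaw": 1}]'

```text
t: 7.28
tool_pos: [0.5046, 0.0467, 0.1154]
tool_rot: [2.137, 2.293, 0.002]
contact_force: [-0.0, 1.9, 1.5]
opening: 0.0001
```

```bash
python3 - <<'E'
from h import *;st()
from station import ctrl;import cv2
a=ctrl.get_image("side")[120:320,200:440,::-1];cv2.imwrite("pics/side8.png",cv2.resize(a,None,fx=3,fy=3,interpolation=cv2.INTER_CUBIC))
cv2.imwrite("pics/wrist8.png",ctrl.get_image("wrist")[:,:,::-1])
E
```

```text
t7.28 Hmm [-40.8  84.3 115.4] toolx_inH [0.002, 1.0] zaxis [ 0.006 -0.004 -1.   ] F [-0.   1.9  1.5] open 0.1
```

View pics/side8.png

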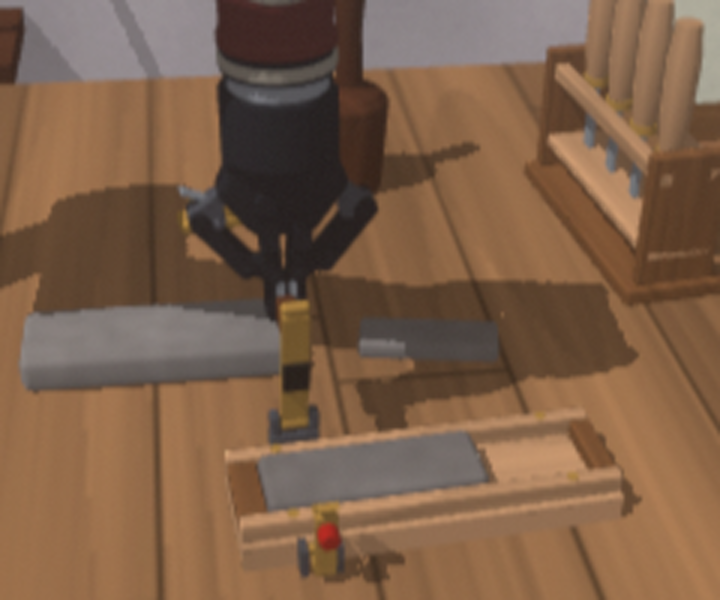

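View pics/wrist8.png

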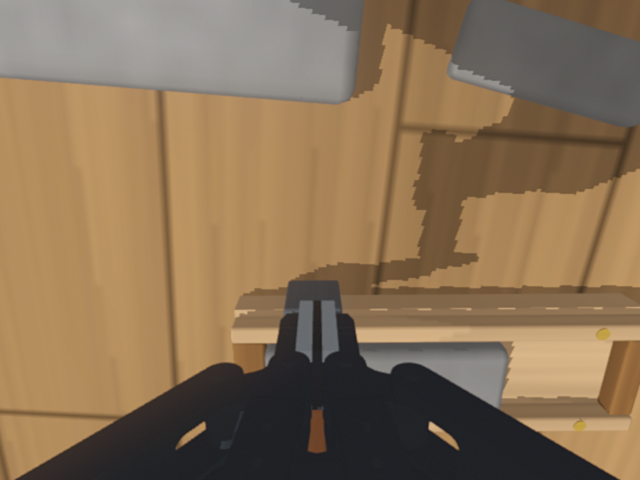

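Request:
send_rows --series '[{"tx": -1,"ty": -0.2,"tz": 0,"wx": 0,"wy": 0,"wz": 0,"jaw": 1},{"tx": -1,"ty": -0.2,"tz": -0.1,"wx": 0,"wy": 0,"wz": 0,"jaw": 1},{"tx": -1,"ty": 0,"tz": -0.2,"wx": 0,"wy": 0,"wz": 0,"jaw": 1},{"tx": -1,"ty": 0,"tz": -0.2,"wx": 0,"wy": 0,"wz": 0,"jaw": 1},{"tx": -0.5,"ty": 0,"tz": 0,"wx": 0,"wy": 0,"wz": 0,"jaw": 1}]'

```text
t: 8.0
tool_pos: [0.5021, -0.0021, 0.1188]
tool_rot: [2.139, 2.294, -0.004]
contact_force: [0.5, 1.3, -1.3]
opening: -0.0
```

```bash
python3 - <<'E'
from h import *;st()
from station import ctrl;import cv2
a=ctrl.get_image("side")[120:320,200:440,::-1];cv2.imwrite("pics/side9.png",cv2.resize(a,None,fx=3,fy=3,interpolation=cv2.INTER_CUBIC))
a=ctrl.get_image("scene")[120:280,240:440,::-1];cv2.imwrite("pics/scene9.png",cv2.resize(a,None,fx=4,fy=3.75,interpolation=cv2.INTER_CUBIC))
E
```

```text
t8.00 Hmm [-46.8  35.8 118.8] toolx_inH [0.003, 1.0] zaxis [ 0.002 -0.005 -1.   ] F [ 0.5  1.3 -1.3] open -0.0
```

View pics/side9.png

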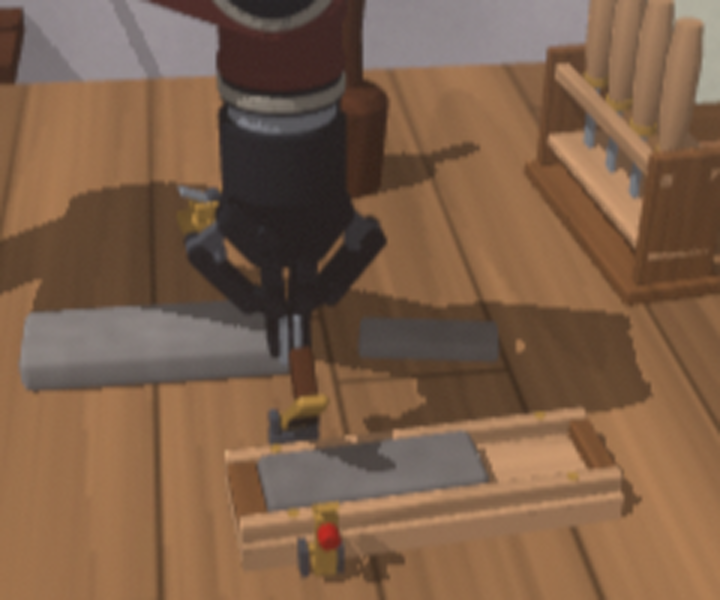

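View pics/scene9.png

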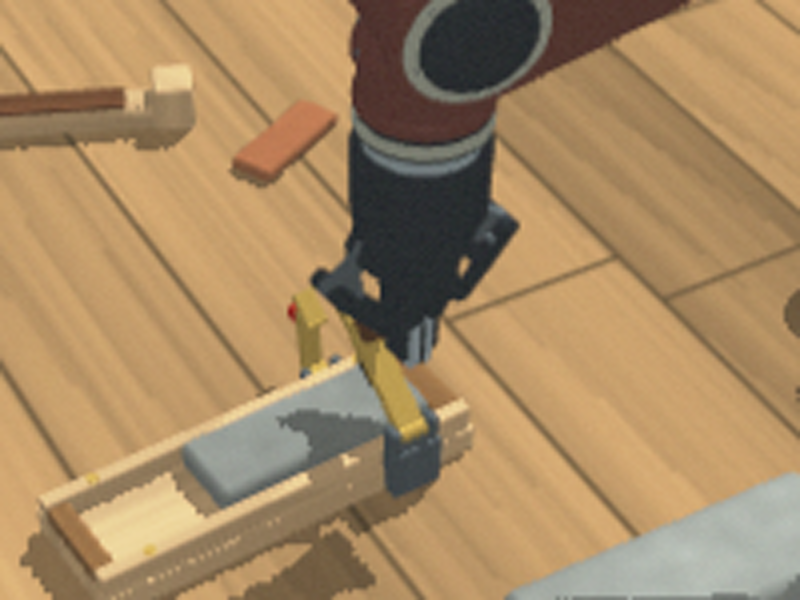

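Request:
send_rows --series '[{"tx": 0.5,"ty": 0.1,"tz": -2.2,"wx": 0,"wy": 0,"wz": 0,"jaw": 1},{"tx": 0,"ty": 0,"tz": -2.2,"wx": 0,"wy": 0,"wz": 0,"jaw": 1},{"tx": -2,"ty": 0,"tz": 0,"wx": 0,"wy": 0,"wz": 0,"jaw": 1},{"tx": -1.3,"ty": 0,"tz": 0,"wx": 0,"wy": 0,"wz": 0,"jaw": 1},{"tx": 0,"ty": 0,"tz": 0,"wx": 0,"wy": 0,"wz": 0,"jaw": 1}]'

```text
t: 8.72
tool_pos: [0.505, -0.0305, 0.1642]
tool_rot: [2.138, 2.294, -0.007]
contact_force: [-0.2, 0.4, 0.3]
opening: -0.0001
```

```bash
python3 - <<'E'
from h import *;st()
from station import ctrl;import cv2
a=ctrl.get_image("scene")[120:280,240:440,::-1];cv2.imwrite("pics/scene10.png",cv2.resize(a,None,fx=4,fy=3.75,interpolation=cv2.INTER_CUBIC))
E
```

```text
t8.72 Hmm [-46.    7.3 164.2] toolx_inH [0.002, 1.0] zaxis [ 0.001 -0.007 -1.   ] F [-0.2  0.4  0.3] open -0.1
```

View pics/scene10.png

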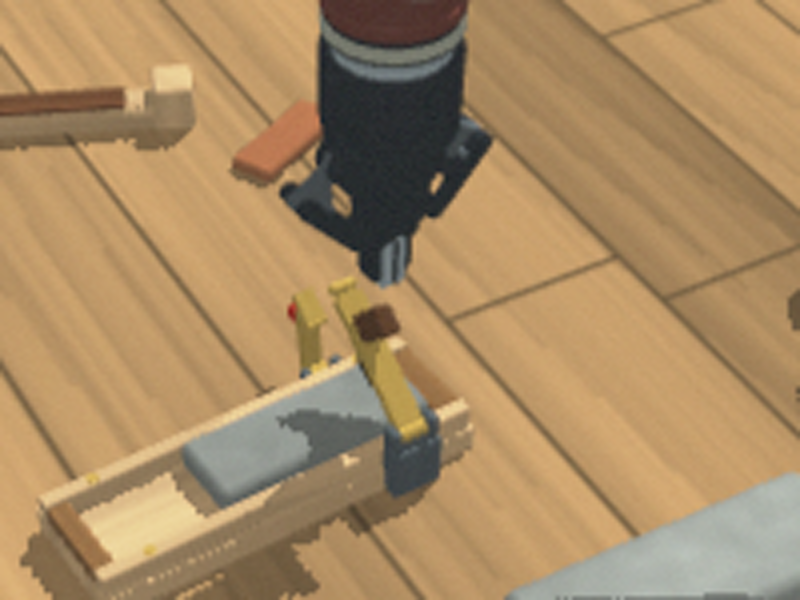

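Request:
send_rows --series '[{"tx": -0.3,"ty": 0,"tz": 2,"wx": 0,"wy": 0,"wz": 0,"jaw": 1},{"tx": -0.5,"ty": 0,"tz": 1,"wx": 0,"wy": 0,"wz": 0,"jaw": 1},{"tx": -0.5,"ty": 0,"tz": 1,"wx": 0,"wy": 0,"wz": 0,"jaw": 1},{"tx": -0.5,"ty": 0,"tz": 1,"wx": 0,"wy": 0,"wz": 0,"jaw": 1}]'

```text
t: 9.28
tool_pos: [0.5116, -0.0555, 0.124]
tool_rot: [2.12, 2.282, -0.017]
contact_force: [-1.2, -0.5, 2.7]
opening: 0.0002
```

```bash
python3 - <<'E'
from h import *;st()
E
```

```text
t9.28 Hmm [-41.2 -18.2 124. ] toolx_inH [-0.001, 1.0] zaxis [ 0.012 -0.026 -1.   ] F [-1.2 -0.5  2.7] open 0.2
```

Request:
send_rows --series '[{"tx": -0.3,"ty": -0.3,"tz": 0.8,"wx": 0.01,"wy": 0.015,"wz": 0,"jaw": 1},{"tx": -0.3,"ty": 0,"tz": 0.7,"wx": 0.005,"wy": 0.01,"wz": 0,"jaw": 1}]'

```text
t: 9.52
tool_pos: [0.5091, -0.0618, 0.1083]
tool_rot: [-2.135, -2.299, 0.006]
contact_force: [-0.4, -1.0, 0.3]
opening: 0.0001
```

```bash
python3 - <<'E'
from h import *;st()
from station import ctrl;import cv2
a=ctrl.get_image("scene")[120:280,240:440,::-1];cv2.imwrite("pics/scene11.png",cv2.resize(a,None,fx=4,fy=3.75,interpolation=cv2.INTER_CUBIC))
a=ctrl.get_image("side")[200:320,240:400,::-1];cv2.imwrite("pics/side11.png",cv2.resize(a,None,fx=4.5,fy=4.5,interpolation=cv2.INTER_CUBIC))
E
```

```text
t9.53 Hmm [-44.2 -24.2 108.3] toolx_inH [-0.002, 1.0] zaxis [-0.006 -0.    -1.   ] F [-0.4 -1.   0.3] open 0.1
```

View pics/scene11.png

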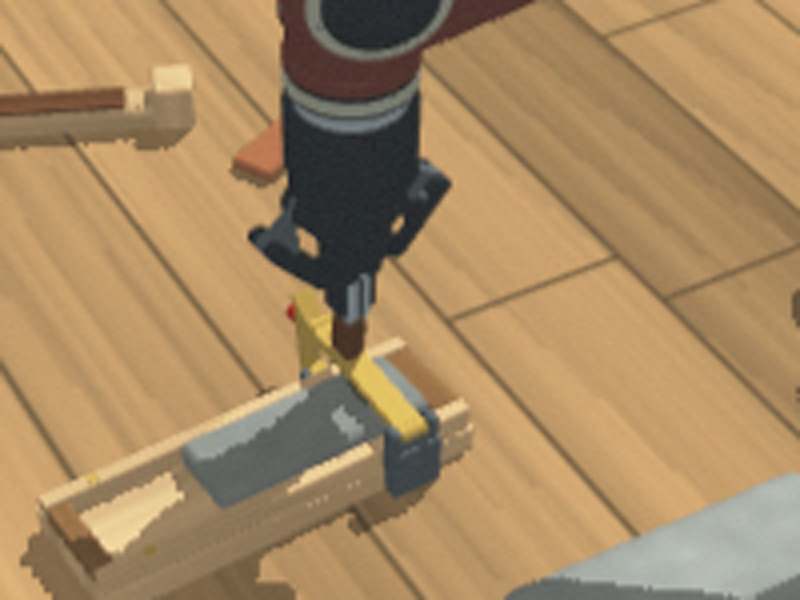

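View pics/side11.png

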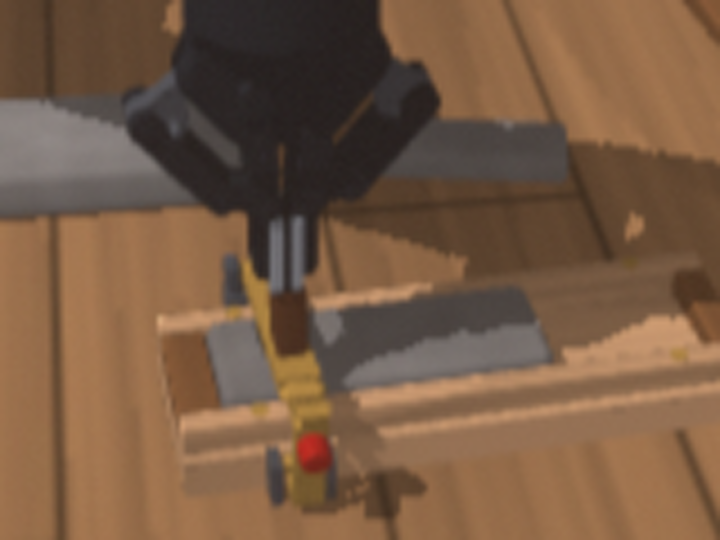

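Request:
send_rows --series '[{"tx": -0.05,"ty": 0,"tz": 0.6,"wx": -0.006,"wy": 0,"wz": 0,"jaw": 1},{"tx": 0,"ty": 0,"tz": 0.5,"wx": 0,"wy": 0,"wz": 0,"jaw": 1},{"tx": 0,"ty": 0,"tz": 0.4,"wx": 0,"wy": 0,"wz": 0,"jaw": 1}]'

```text
t: 10.0
tool_pos: [0.5086, -0.0621, 0.0987]
tool_rot: [-2.134, -2.299, 0.005]
contact_force: [-14.8, 2.1, 31.0]
opening: 0.0001
```

```bash
python3 - <<'E'
from h import *;st()
E
```

```text
t10.00 Hmm [-44.7 -24.5  98.7] toolx_inH [-0.002, 1.0] zaxis [-0.006  0.001 -1.   ] F [-14.8   2.1  31. ] open 0.1
```

The bar is right down: the tip is at 88 mm, as expected for the knob top, and the press force reached 31 N. I ease off, rise and look at the catch.

Request:
send_rows --series '[{"tx": 0,"ty": 0,"tz": -0.3,"wx": 0.0,"wy": 0,"wz": 0,"jaw": 1},{"tx": 0,"ty": 0,"tz": -2,"wx": 0,"wy": 0,"wz": 0,"jaw": 1},{"tx": 0,"ty": 0,"tz": -4,"wx": 0,"wy": 0,"wz": 0,"jaw": 0.5},{"tx": 0,"ty": 0,"tz": -2,"wx": 0,"wy": 0,"wz": 0,"jaw": 0.5}]'

```text
t: 10.5
tool_pos: [0.5068, -0.0602, 0.1805]
tool_rot: [-2.128, -2.296, 0.008]
contact_force: [-1.3, -0.1, -0.2]
opening: 0.0357
```

```bash
python3 - <<'E'
from h import *;st()
from station import ctrl;import cv2
a=ctrl.get_image("scene")[150:270,260:420,::-1];cv2.imwrite("pics/scene12.png",cv2.resize(a,None,fx=5,fy=5,interpolation=cv2.INTER_CUBIC))
a=ctrl.get_image("side")[230:330,260:400,::-1];cv2.imwrite("pics/side12.png",cv2.resize(a,None,fx=5.5,fy=5.5,interpolation=cv2.INTER_CUBIC))
cv2.imwrite("pics/wrist12.png",ctrl.get_image("wrist")[:,:,::-1])
E
```

```text
t10.50 Hmm [-46.4 -22.5 180.5] toolx_inH [-0.004, 1.0] zaxis [-0.012  0.004 -1.   ] F [-1.3 -0.1 -0.2] open 35.7
```

View pics/scene12.png

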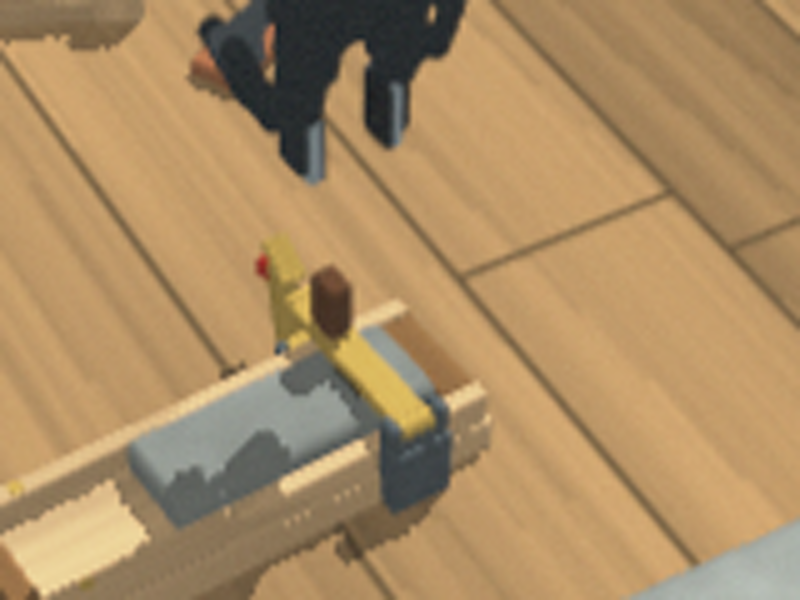

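View pics/side12.png

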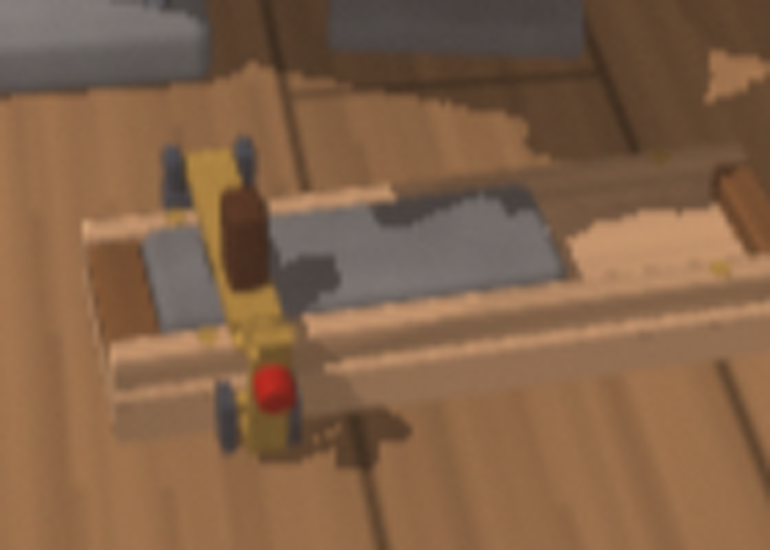

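View pics/wrist12.png

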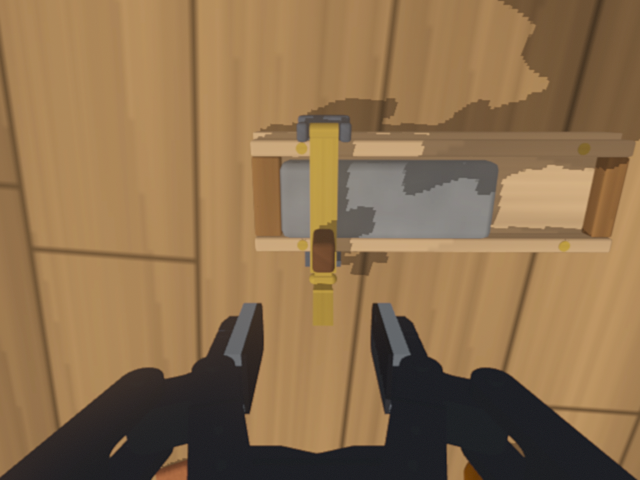

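```bash
python3 - <<'E'
from h import *
from station import ctrl
w,s,c=[ctrl.camera_info(n) for n in("wrist","side","scene")]
print('knob top',H(onz(w,(322.5,237),.088)),'bar',H(onz(w,(310.5,190),.054)),H(onz(w,(337.5,190),.054)))
for nm,(y,z) in dict(closed=(-77,55),back=(-89,42)).items():
    X=O+EX*-.045+EY*y/1000+[0,0,z/1000]; print(nm,'side',proj(s,X),'scene',proj(c,X))
for th in(0,.1,.2):
    X=O+EX*-.045+EY*(.046-.072*np.cos(th)+.038*np.sin(th))+[0,0,.05+.072*np.sin(th)+.038*np.cos(th)];print(th,'knobtop side',proj(s,X),'scene',proj(c,X),'wrist',proj(w,X))
E
```

```text
knob top [-43.57702772 -12.12316785  88.        ] bar [-51.48802012   9.22180689  54.        ] [-33.94621452   9.32574878  54.        ]
closed side [307.89850502 296.62265209] scene [316.40815968 201.74629139]
back side [309.15360915 306.22838952] scene [313.95448873 202.57079555]
0 knobtop side [302.76438736 265.80272679] scene [327.56776345 204.549107  ] wrist [319.92345109 259.2045216 ]
0.1 knobtop side [302.33182502 261.54721148] scene [328.53368981 203.52662858] wrist [319.91601469 256.70273019]
0.2 knobtop side [301.83792044 257.26552438] scene [329.66748562 202.79200854] wrist [319.9190075 252.6037264]
```

Request:
send_rows --series '[{"tx": -0.3,"ty": 0.3,"tz": 4,"wx": -0.012,"wy": 0,"wz": 0.004,"jaw": 0.5},{"tx": 0,"ty": 0,"tz": 4,"wx": 0,"wy": 0,"wz": 0,"jaw": 0.5},{"tx": 0,"ty": 0,"tz": 0,"wx": 0,"wy": 0,"wz": 0,"jaw": 0.5}]' --squeeze 50

```text
t: 11.02
tool_pos: [0.5069, -0.0616, 0.093]
tool_rot: [-2.134, -2.294, -0.002]
contact_force: [0.0, 0.6, -0.9]
opening: 0.0429
```

```bash
python3 - <<'E'
from h import *;st()
E
```

```text
t11.03 Hmm [-46.4 -23.9  93. ] toolx_inH [0.0, 1.0] zaxis [-0.005  0.007 -1.   ] F [ 0.   0.6 -0.9] open 42.9
```

Request:
send_rows --series '[{"tx": -0.1,"ty": 0.3,"tz": 1,"wx": -0.005,"wy": -0.005,"wz": 0,"jaw": 0.5},{"tx": -0.1,"ty": 0,"tz": 0.9,"wx": 0,"wy": 0,"wz": 0,"jaw": 0.5},{"tx": 0,"ty": 0,"tz": 0.1,"wx": 0,"wy": 0,"wz": 0,"jaw": 0.5}]'

```text
t: 11.4
tool_pos: [0.5114, -0.0635, 0.0736]
tool_rot: [2.139, 2.299, 0.005]
contact_force: [-0.3, 0.4, 0.7]
opening: 0.0424
```

```bash
python3 - <<'E'
from h import *;st()
from station import ctrl;import cv2
cv2.imwrite("pics/wrist13.png",ctrl.get_image("wrist")[:,:,::-1])
a=ctrl.get_image("side")[200:330,240:400,::-1];cv2.imwrite("pics/side13.png",cv2.resize(a,None,fx=4.5,fy=4.5,interpolation=cv2.INTER_CUBIC))
E
```

```text
t11.40 Hmm [-42.  -26.2  73.6] toolx_inH [-0.0, 1.0] zaxis [ 0.003  0.001 -1.   ] F [-0.3  0.4  0.7] open 42.4
```

View pics/wrist13.png

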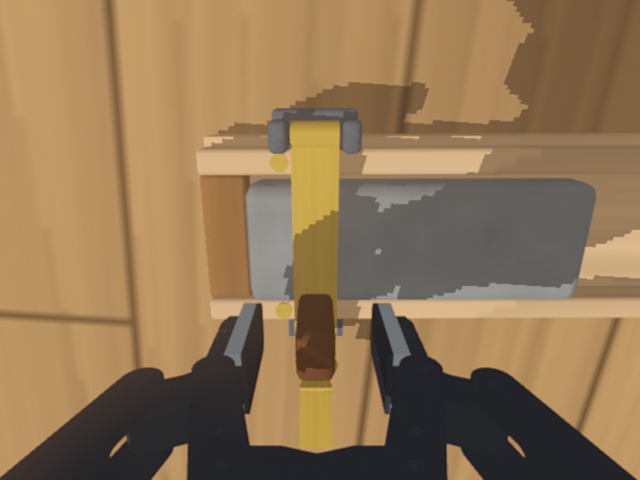

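View pics/side13.png

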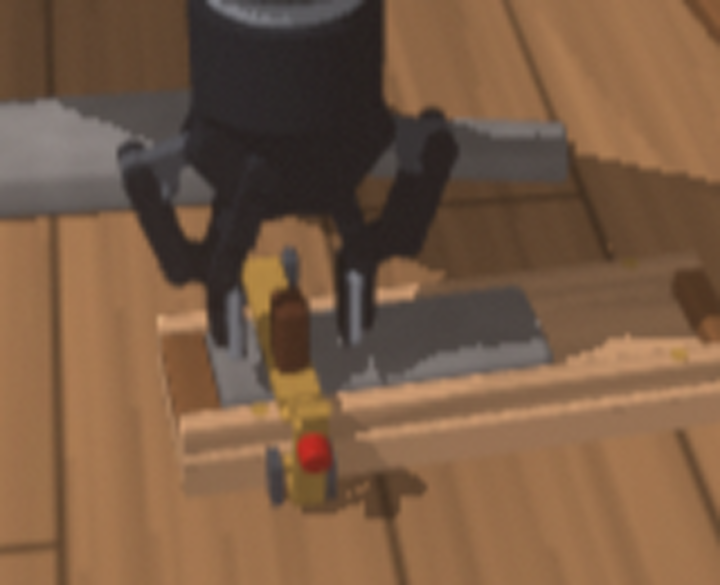

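The knob (wrist column 316) is centred between the pads. I close on it.

Request:
send_rows --series '[{"tx": 0,"ty": 0,"tz": 0.2,"wx": 0,"wy": 0,"wz": 0,"jaw": 1},{"tx": 0,"ty": 0,"tz": 0,"wx": 0,"wy": 0,"wz": 0,"jaw": 1},{"tx": 0,"ty": 0,"tz": 0,"wx": 0,"wy": 0,"wz": 0,"jaw": 1}]'

```text
t: 11.88
tool_pos: [0.5108, -0.0639, 0.0732]
tool_rot: [2.139, 2.3, 0.001]
contact_force: [2.1, 0.2, -2.3]
opening: 0.0131
```

```bash
python3 - <<'E'
from h import *;st()
E
```

```text
t11.88 Hmm [-42.6 -26.5  73.2] toolx_inH [-0.0, 1.0] zaxis [ 0.001  0.    -1.   ] F [ 2.1  0.2 -2.3] open 13.1
```

Request:
send_rows --series '[{"tx": 0,"ty": 0,"tz": -0.4,"wx": 0,"wy": 0,"wz": 0,"jaw": 1},{"tx": 0,"ty": 0,"tz": -0.4,"wx": 0,"wy": 0,"wz": 0,"jaw": 1}]'

```text
t: 12.12
tool_pos: [0.5105, -0.0618, 0.0785]
tool_rot: [-2.138, -2.3, -0.008]
contact_force: [6.5, 4.4, -10.5]
opening: 0.0132
```

Request:
send_rows --series '[{"tx": 0,"ty": 0,"tz": -0.5,"wx": 0,"wy": 0,"wz": 0,"jaw": 1},{"tx": 0,"ty": 0,"tz": -0.5,"wx": 0,"wy": 0,"wz": 0,"jaw": 1}]'

```text
t: 12.38
tool_pos: [0.5102, -0.0587, 0.0851]
tool_rot: [-2.136, -2.297, -0.017]
contact_force: [7.2, 6.0, -11.7]
opening: 0.0132
```

```bash
python3 - <<'E'
from h import *;st()
from station import ctrl;import cv2
a=ctrl.get_image("scene")[150:270,260:420,::-1];cv2.imwrite("pics/scene14.png",cv2.resize(a,None,fx=5,fy=5,interpolation=cv2.INTER_CUBIC))
a=ctrl.get_image("side")[230:330,260:400,::-1];cv2.imwrite("pics/side14.png",cv2.resize(a,None,fx=5.5,fy=5.5,interpolation=cv2.INTER_CUBIC))
E
```

```text
t12.38 Hmm [-42.9 -21.2  85.1] toolx_inH [-0.0, 1.0] zaxis [ 0.004  0.011 -1.   ] F [  7.2   6.  -11.7] open 13.2
```

View pics/scene14.png

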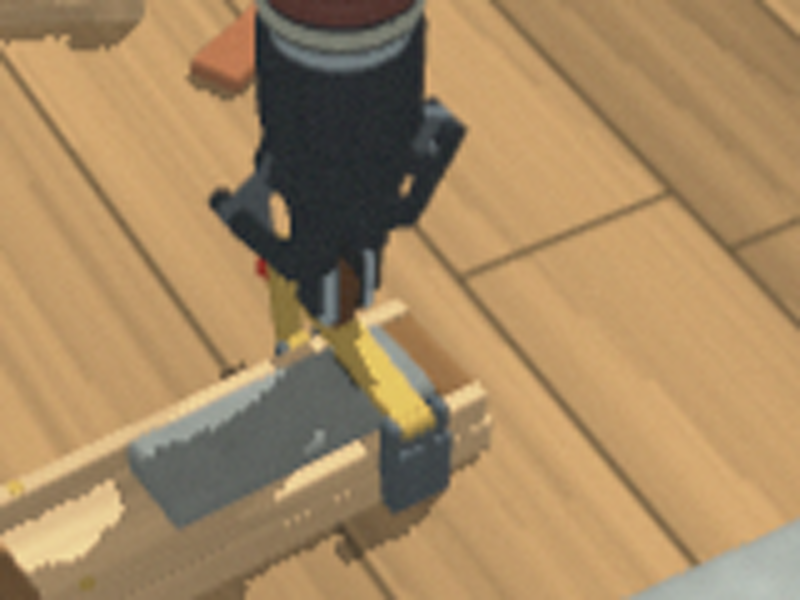

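View pics/side14.png

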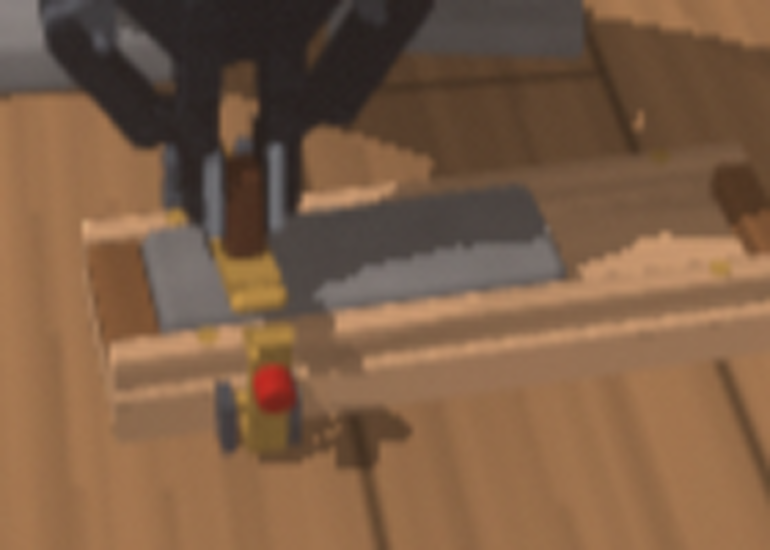

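The bar lifted free: it rose 12 mm and the tongue is clear of the catch, so the catch stayed back. I press the bar down again, still holding the knob.

Request:
send_rows --series '[{"tx": -0.25,"ty": 0,"tz": 0.6,"wx": 0,"wy": 0,"wz": 0,"jaw": 1},{"tx": -0.2,"ty": 0,"tz": 0.6,"wx": 0,"wy": -0.005,"wz": 0,"jaw": 1},{"tx": -0.05,"ty": 0,"tz": 0.4,"wx": 0,"wy": -0.005,"wz": 0,"jaw": 1},{"tx": 0,"ty": 0,"tz": 0.4,"wx": 0,"wy": 0,"wz": 0,"jaw": 1}]'

```text
t: 12.98
tool_pos: [0.5112, -0.0647, 0.0734]
tool_rot: [-2.137, -2.301, 0.001]
contact_force: [-17.7, 5.1, 31.6]
opening: 0.0129
```

```bash
python3 - <<'E'
from h import *;st()
E
```

```text
t12.97 Hmm [-42.3 -27.3  73.4] toolx_inH [-0.002, 1.0] zaxis [-0.001  0.    -1.   ] F [-17.7   5.1  31.6] open 12.9
```

Request:
send_rows --series '[{"tx": 0,"ty": 0,"tz": 0,"wx": 0,"wy": 0,"wz": 0,"jaw": 0.5},{"tx": 0,"ty": 0,"tz": 0,"wx": 0,"wy": 0,"wz": 0,"jaw": 0.5},{"tx": 0,"ty": 0,"tz": -3,"wx": 0,"wy": 0,"wz": 0,"jaw": 0.5},{"tx": 0,"ty": 0,"tz": -4,"wx": 0,"wy": 0,"wz": 0,"jaw": 0.5},{"tx": -2,"ty": 0,"tz": 0,"wx": 0,"wy": 0,"wz": 0,"jaw": 1}]'

```text
t: 13.6
tool_pos: [0.5136, -0.0853, 0.1463]
tool_rot: [2.135, 2.302, -0.001]
contact_force: [0.4, -0.6, 0.1]
opening: 0.0257
```

```bash
python3 - <<'E'
from h import *;st()
E
```

```text
t13.60 Hmm [-41.4 -48.  146.3] toolx_inH [-0.003, 1.0] zaxis [ 0.001 -0.002 -1.   ] F [ 0.4 -0.6  0.1] open 25.7
```

Request:
send_rows --series '[{"tx": -4.2,"ty": -0.2,"tz": 0,"wx": 0,"wy": 0,"wz": 0,"jaw": 1},{"tx": -4.2,"ty": 0,"tz": 0,"wx": 0,"wy": 0,"wz": 0,"jaw": 1},{"tx": 0,"ty": 0,"tz": 0,"wx": 0,"wy": 0,"wz": 0,"jaw": 1}]'

```text
t: 13.98
tool_pos: [0.5169, -0.1734, 0.1438]
tool_rot: [2.137, 2.303, -0.003]
contact_force: [1.0, 1.3, -0.4]
opening: 0.0003
```

```bash
python3 - <<'E'
from h import *;st()
from station import ctrl;import cv2
s=ctrl.camera_info("side")
print('oil',H(onz(s,(438,400),0)),'slip',H(onz(s,(257,424),0.01)),'neck',H(onz(s,(305,460),.03)))
cv2.imwrite("pics/wrist15.png",ctrl.get_image("wrist")[:,:,::-1])
a=ctrl.get_image("side")[180:330,220:420,::-1];cv2.imwrite("pics/side15.png",cv2.resize(a,None,fx=4,fy=4,interpolation=cv2.INTER_CUBIC))
E
```

```text
t13.97 Hmm [ -44.4 -136.2  143.8] toolx_inH [-0.002, 1.0] zaxis [-0.001 -0.001 -1.   ] F [ 1.   1.3 -0.4] open 0.3
oil [ 122.52224082 -297.65141305    0.        ] slip [-161.68966223 -287.92537175   10.        ] neck [-104.3891586  -367.14953426   30.        ]
```

View pics/wrist15.png

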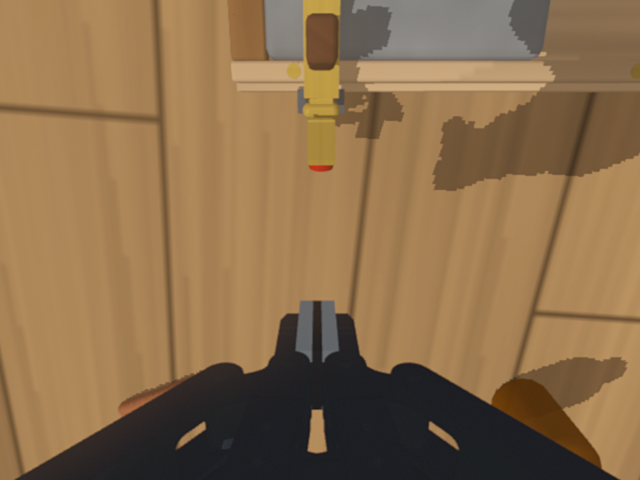

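View pics/side15.png

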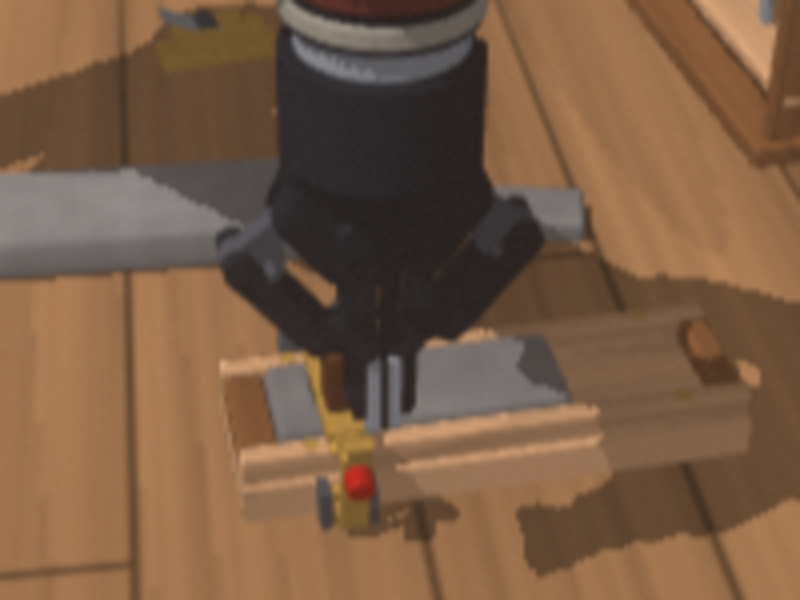

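Request:
send_rows --series '[{"tx": 0,"ty": 0,"tz": 4,"wx": 0,"wy": 0,"wz": 0,"jaw": 1},{"tx": 0,"ty": 0,"tz": 4,"wx": 0,"wy": 0,"wz": 0,"jaw": 1},{"tx": 0.5,"ty": 0,"tz": 1,"wx": 0,"wy": 0,"wz": 0,"jaw": 1},{"tx": 1,"ty": 0,"tz": 0,"wx": 0,"wy": 0,"wz": 0,"jaw": 1}]'

```text
t: 14.58
tool_pos: [0.5155, -0.1528, 0.0513]
tool_rot: [-2.13, -2.307, 0.001]
contact_force: [0.6, -0.2, -0.1]
opening: -0.0001
```

```bash
python3 - <<'E'
from h import *;st()
E
```

```text
t14.57 Hmm [ -44.4 -115.5   51.3] toolx_inH [-0.007, 1.0] zaxis [-0.001  0.    -1.   ] F [ 0.6 -0.2 -0.1] open -0.1
```

Request:
send_rows --series '[{"tx": 0.6,"ty": 0,"tz": 0,"wx": 0,"wy": 0,"wz": -0.004,"jaw": 1},{"tx": 0.5,"ty": 0,"tz": 0,"wx": 0,"wy": 0,"wz": 0,"jaw": 1},{"tx": 0.5,"ty": 0,"tz": 0,"wx": 0,"wy": 0,"wz": 0,"jaw": 1},{"tx": 0.3,"ty": 0,"tz": 0,"wx": 0,"wy": 0,"wz": 0,"jaw": 1}]'

```text
t: 15.08
tool_pos: [0.5166, -0.1322, 0.056]
tool_rot: [2.119, 2.311, 0.003]
contact_force: [-0.0, -0.1, -0.0]
opening: 0.0001
```

```bash
python3 - <<'E'
from h import *;st()
E
```

```text
t15.07 Hmm [-41.8 -95.   56. ] toolx_inH [-0.014, 1.0] zaxis [ 0.006 -0.002 -1.   ] F [-0.  -0.1 -0. ] open 0.1
```

Request:
send_rows --series '[{"tx": 0.3,"ty": -0.2,"tz": 0.2,"wx": 0,"wy": 0,"wz": 0.014,"jaw": 1},{"tx": 0.3,"ty": 0,"tz": 0.1,"wx": 0,"wy": 0,"wz": 0,"jaw": 1}]'

```text
t: 15.32
tool_pos: [0.5147, -0.1289, 0.0541]
tool_rot: [2.131, 2.292, -0.003]
contact_force: [-2.8, -13.9, 2.3]
opening: 0.0001
```

```bash
python3 - <<'E'
from h import *;st()
from station import ctrl;import cv2
cv2.imwrite("pics/wrist16.png",ctrl.get_image("wrist")[:,:,::-1])
a=ctrl.get_image("scene")[150:270,260:420,::-1];cv2.imwrite("pics/scene16.png",cv2.resize(a,None,fx=5,fy=5,interpolation=cv2.INTER_CUBIC))
E
```

```text
t15.32 Hmm [-43.4 -91.6  54.1] toolx_inH [-0.0, 1.0] zaxis [ 0.008 -0.01  -1.   ] F [ -2.8 -13.9   2.3] open 0.1
```

View pics/wrist16.png

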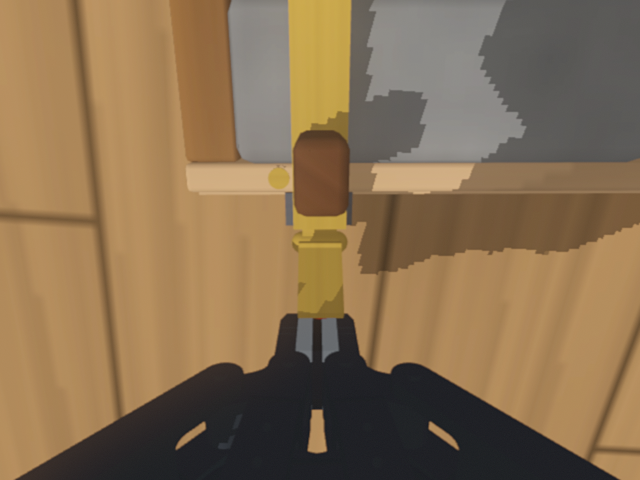

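View pics/scene16.png

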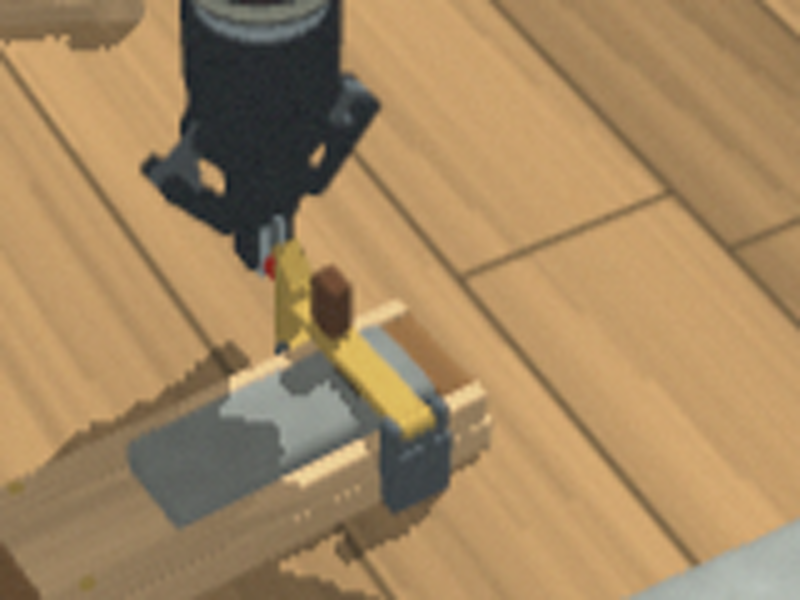

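The push stalled at y = -91.6 mm, which puts the thumb face at -80 mm, its closed position. The reaction was 14 N. I back off, rise and go back to the knob for the second tug.

Request:
send_rows --series '[{"tx": -1,"ty": 0,"tz": 0,"wx": 0,"wy": 0,"wz": 0,"jaw": 1},{"tx": -2.5,"ty": 0,"tz": -1,"wx": 0,"wy": 0.01,"wz": 0,"jaw": 1},{"tx": 0,"ty": 0,"tz": -5,"wx": 0,"wy": 0,"wz": 0,"jaw": 1},{"tx": 0,"ty": 0,"tz": -4,"wx": 0,"wy": 0,"wz": 0,"jaw": 0.5},{"tx": 2,"ty": 0,"tz": 0,"wx": 0,"wy": 0,"wz": 0,"jaw": 0.5}]'

```text
t: 16.05
tool_pos: [0.5141, -0.1463, 0.1554]
tool_rot: [-2.145, -2.294, -0.01]
contact_force: [0.1, 0.3, 1.0]
opening: 0.0358
```

```bash
python3 - <<'E'
from h import *;st()
from station import ctrl;import cv2
a=ctrl.get_image("side")[230:330,260:400,::-1];cv2.imwrite("pics/side17.png",cv2.resize(a,None,fx=5.5,fy=5.5,interpolation=cv2.INTER_CUBIC))
cv2.imwrite("pics/wrist17.png",ctrl.get_image("wrist")[:,:,::-1])
E
```

```text
t16.05 Hmm [ -45.3 -108.9  155.4] toolx_inH [0.005, 1.0] zaxis [ 0.004  0.005 -1.   ] F [0.1 0.3 1. ] open 35.8
```

View pics/side17.png

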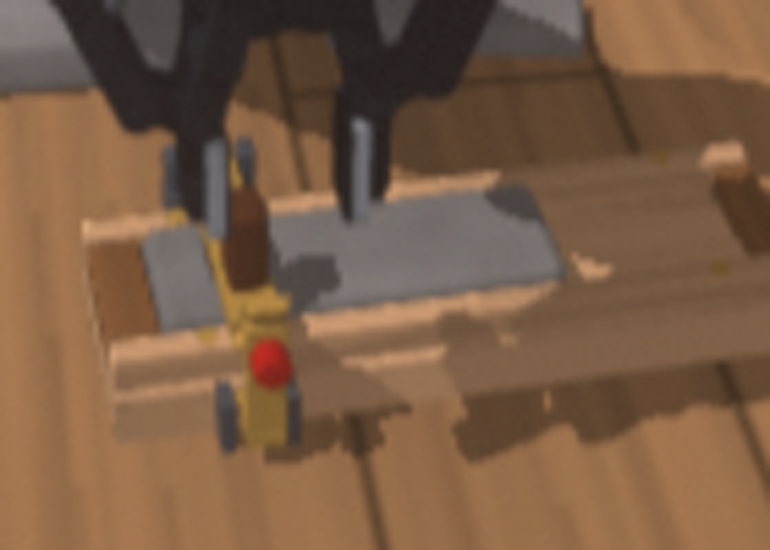

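View pics/wrist17.png

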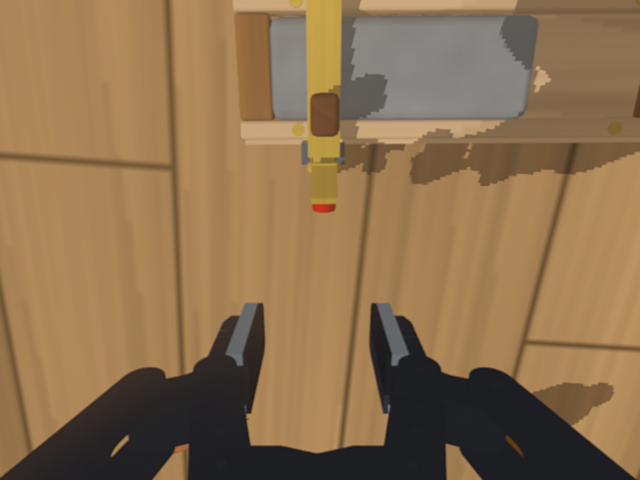

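In the side crop the thumb rose from row 388 to row 362, and the hook now covers the tongue. The catch is closed, so I move to the knob.

Request:
send_rows --series '[{"tx": 4.1,"ty": 0.2,"tz": 0,"wx": 0,"wy": 0,"wz": -0.005,"jaw": 0.5},{"tx": 3.9,"ty": 0,"tz": 0,"wx": 0,"wy": 0,"wz": 0,"jaw": 0.5},{"tx": 0,"ty": 0,"tz": 0,"wx": 0,"wy": 0,"wz": 0,"jaw": 0.5}]'

```text
t: 16.52
tool_pos: [0.5042, -0.0606, 0.1455]
tool_rot: [-2.123, -2.292, 0.001]
contact_force: [-0.1, -0.5, -0.1]
opening: 0.0427
```

```bash
python3 - <<'E'
from h import *;st()
E
```

```text
t16.52 Hmm [-49.  -22.7 145.5] toolx_inH [-0.004, 1.0] zaxis [-0.013  0.011 -1.   ] F [-0.1 -0.5 -0.1] open 42.7
```

Request:
send_rows --series '[{"tx": -0.3,"ty": 0.6,"tz": 3,"wx": -0.013,"wy": -0.01,"wz": 0.004,"jaw": 0.5},{"tx": 0,"ty": 0,"tz": 1.5,"wx": 0,"wy": 0,"wz": 0,"jaw": 0.5},{"tx": 0,"ty": 0,"tz": 0,"wx": 0,"wy": 0,"wz": 0,"jaw": 0.5}]'

```text
t: 16.9
tool_pos: [0.5083, -0.0634, 0.0959]
tool_rot: [-2.136, -2.297, 0.002]
contact_force: [0.7, 0.0, 0.8]
opening: 0.0427
```

```bash
python3 - <<'E'
from h import *;st()
E
```

```text
t16.90 Hmm [-45.1 -25.8  95.9] toolx_inH [-0.0, 1.0] zaxis [-0.004  0.002 -1.   ] F [0.7 0.  0.8] open 42.7
```

Request:
send_rows --series '[{"tx": -0.1,"ty": 0.15,"tz": 1.2,"wx": -0.004,"wy": 0,"wz": 0,"jaw": 0.5},{"tx": 0,"ty": 0,"tz": 0.9,"wx": 0,"wy": 0,"wz": 0,"jaw": 0.5},{"tx": 0,"ty": 0,"tz": 0.1,"wx": 0,"wy": 0,"wz": 0,"jaw": 0.5}]'

```text
t: 17.27
tool_pos: [0.5107, -0.0653, 0.0736]
tool_rot: [-2.14, -2.299, -0.004]
contact_force: [0.0, 0.1, 0.3]
opening: 0.0427
```

```bash
python3 - <<'E'
from h import *;st()
E
```

```text
t17.27 Hmm [-42.8 -27.9  73.6] toolx_inH [0.001, 1.0] zaxis [ 0.001  0.002 -1.   ] F [0.  0.1 0.3] open 42.7
```

Same place as the first grasp. I close and tug.

Request:
send_rows --series '[{"tx": 0.1,"ty": 0,"tz": 0.1,"wx": 0,"wy": 0,"wz": 0,"jaw": 1},{"tx": 0,"ty": 0,"tz": 0,"wx": 0,"wy": 0,"wz": 0,"jaw": 1},{"tx": 0,"ty": 0,"tz": 0,"wx": 0,"wy": 0,"wz": 0,"jaw": 1},{"tx": 0,"ty": 0,"tz": -0.3,"wx": 0,"wy": 0,"wz": 0,"jaw": 1},{"tx": 0,"ty": 0,"tz": -0.4,"wx": 0,"wy": 0,"wz": 0,"jaw": 1}]' --squeeze 60

```text
t: 17.9
tool_pos: [0.5104, -0.0627, 0.0772]
tool_rot: [-2.139, -2.299, -0.009]
contact_force: [11.8, 2.0, -25.4]
opening: 0.0129
```

```bash
python3 - <<'E'
from h import *;st()
E
```

```text
t17.90 Hmm [-42.9 -25.3  77.2] toolx_inH [0.0, 1.0] zaxis [ 0.003  0.005 -1.   ] F [ 11.8   2.  -25.4] open 12.9
```

Request:
send_rows --series '[{"tx": 0,"ty": 0,"tz": -0.35,"wx": 0,"wy": 0,"wz": 0,"jaw": 1},{"tx": 0,"ty": 0,"tz": -0.35,"wx": 0,"wy": 0,"wz": 0,"jaw": 1},{"tx": 0,"ty": 0,"tz": -0.35,"wx": 0,"wy": 0,"wz": 0,"jaw": 1}]'

```text
t: 18.27
tool_pos: [0.5103, -0.0627, 0.0773]
tool_rot: [2.136, 2.295, 0.014]
contact_force: [15.5, -1.2, -25.0]
opening: 0.0126
```

```bash
python3 - <<'E'
from h import *;st()
from station import ctrl;import cv2
a=ctrl.get_image("side")[230:330,260:400,::-1];cv2.imwrite("pics/side18.png",cv2.resize(a,None,fx=5.5,fy=5.5,interpolation=cv2.INTER_CUBIC))
E
```

```text
t18.27 Hmm [-43.  -25.2  77.3] toolx_inH [0.0, 1.0] zaxis [ 0.011  0.002 -1.   ] F [ 15.5  -1.2 -25. ] open 12.6
```

View pics/side18.png

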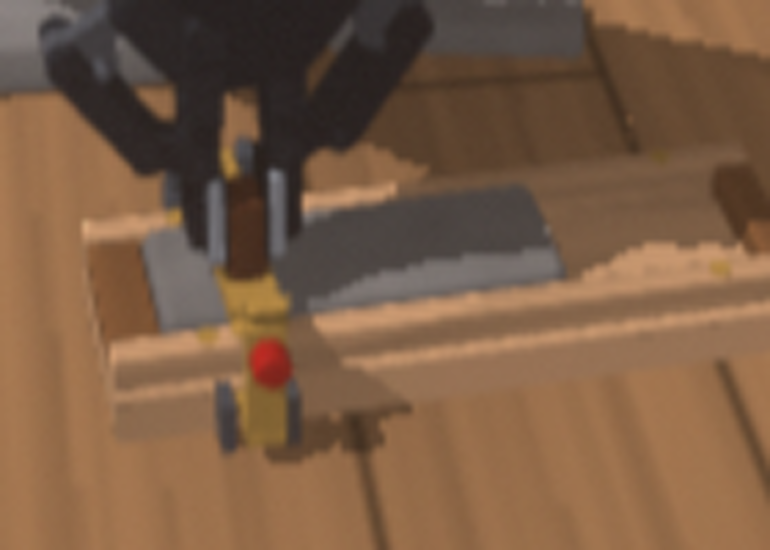

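The catch held: 25 N upwards for about 0.4 s, with the rise stopped at about 3.7 mm (the free lift). I press the bar flat again, let go and rise.

Request:
send_rows --series '[{"tx": -0.1,"ty": 0,"tz": 0.4,"wx": 0.01,"wy": 0,"wz": 0,"jaw": 1},{"tx": -0.05,"ty": 0,"tz": 0.35,"wx": 0,"wy": 0,"wz": 0,"jaw": 1},{"tx": 0,"ty": 0,"tz": 0.25,"wx": 0,"wy": 0,"wz": 0,"jaw": 1},{"tx": 0,"ty": 0,"tz": 0.2,"wx": 0,"wy": 0,"wz": 0,"jaw": 1}]'

```text
t: 18.82
tool_pos: [0.511, -0.0644, 0.0732]
tool_rot: [-2.136, -2.296, 0.001]
contact_force: [-6.6, 0.4, 7.6]
opening: 0.0127
```

```bash
python3 - <<'E'
from h import *;st()
E
```

```text
t18.82 Hmm [-42.4 -27.   73.2] toolx_inH [0.0, 1.0] zaxis [-0.005  0.003 -1.   ] F [-6.6  0.4  7.6] open 12.7
```

Request:
send_rows --series '[{"tx": 0,"ty": 0,"tz": 0.3,"wx": 0,"wy": 0,"wz": 0,"jaw": 1},{"tx": 0,"ty": 0,"tz": 0,"wx": 0,"wy": 0,"wz": 0,"jaw": 0.5},{"tx": 0,"ty": 0,"tz": 0,"wx": 0,"wy": 0,"wz": 0,"jaw": 0.5},{"tx": 0,"ty": 0,"tz": -4,"wx": 0,"wy": 0,"wz": 0,"jaw": 0.5},{"tx": 0,"ty": 0,"tz": -6,"wx": 0,"wy": 0,"wz": 0,"jaw": 0.5}]'

```text
t: 19.45
tool_pos: [0.5086, -0.0641, 0.1705]
tool_rot: [-2.128, -2.288, 0.01]
contact_force: [1.1, 0.6, 0.0]
opening: 0.0426
```

Request:
send_rows --series '[{"tx": 0,"ty": 0,"tz": -5,"wx": 0,"wy": 0,"wz": 0,"jaw": 0.5},{"tx": 0,"ty": 0,"tz": 0,"wx": 0,"wy": 0,"wz": 0,"jaw": 0.5}]'

```text
t: 19.7
tool_pos: [0.5121, -0.0651, 0.2281]
tool_rot: [-2.135, -2.295, 0.003]
contact_force: [0.7, -0.0, -0.9]
opening: 0.043
```

```bash
python3 - <<'E'
from h import *;st()
from station import ctrl;import cv2
cv2.imwrite("pics/wrist19.png",ctrl.get_image("wrist")[:,:,::-1])
a=ctrl.get_image("side")[230:330,260:400,::-1];cv2.imwrite("pics/side19.png",cv2.resize(a,None,fx=5.5,fy=5.5,interpolation=cv2.INTER_CUBIC))
cv2.imwrite("pics/scene19.png",ctrl.get_image("scene")[:,:,::-1])
E
```

```text
t19.70 Hmm [-41.4 -27.8 228.1] toolx_inH [0.0, 1.0] zaxis [-0.006  0.004 -1.   ] F [ 0.7 -0.  -0.9] open 43.0
```

View pics/side19.png

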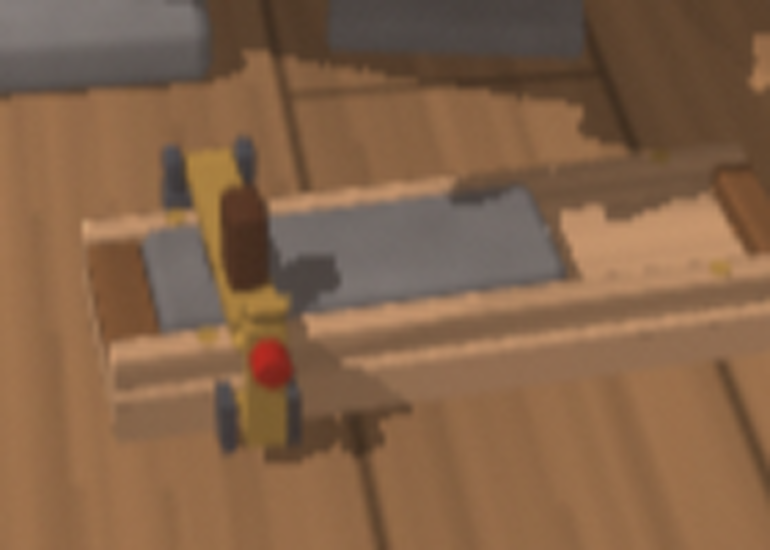

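View pics/wrist19.png

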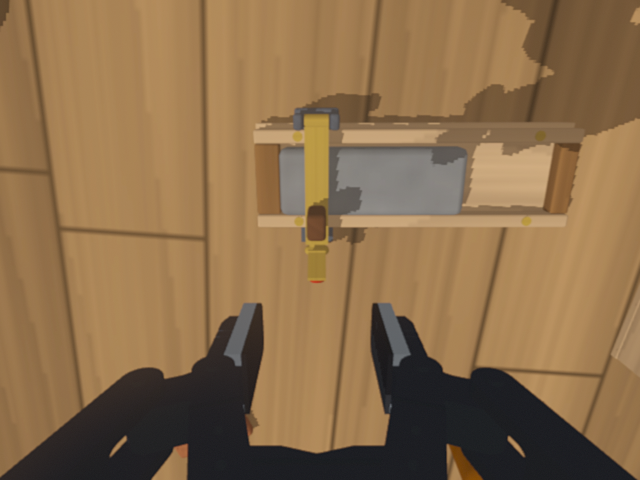

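View pics/scene19.png

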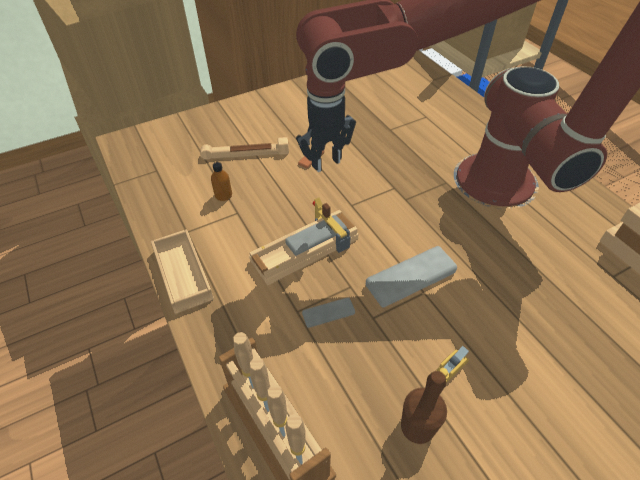

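```bash
python3 - <<'E'
from h import *
from station import ctrl
import cv2
w=ctrl.camera_info("wrist")
for p,z in(((280,180),.042),((466,180),.042),((279,180),.034),((258,226),.036),((565.5,226),.036)):print(p,H(onz(w,p,z)).round(1))
a=cv2.imread("pics/wrist19.png")[100:250,230:480];cv2.imwrite("pics/w19c.png",cv2.resize(a,None,fx=3.2,fy=3.2,interpolation=cv2.INTER_CUBIC))
E
```

```text
(280, 180) [-75.5   3.2  42. ]
(466, 180) [69.1  3.6 42. ]
(279, 180) [-77.1   1.9  34. ]
(258, 226) [-95.4 -35.9  36. ]
(565.5, 226) [156.3 -34.7  36. ]
```

View pics/w19c.png

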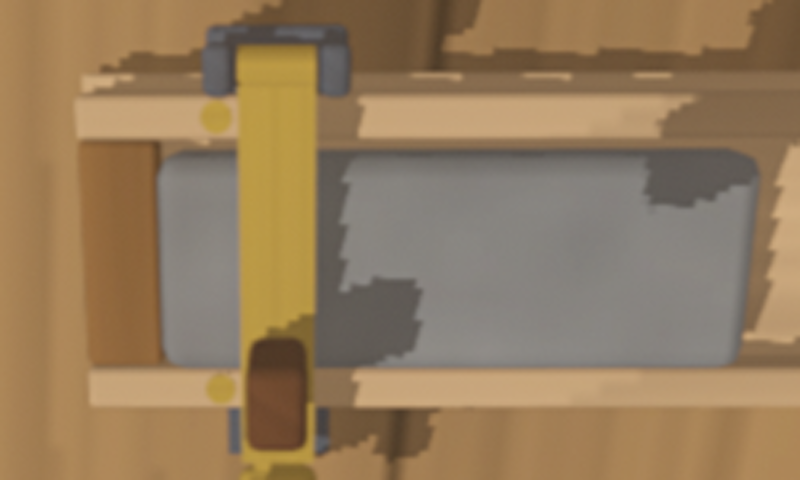

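The crop shows the stone's end flush against the near stop, the bar flat across it, and the tongue under the closed hook. In the scene view the other tools are where they started. I hand in.

```bash
python3 -c "
from station import ctrl
print(ctrl.finish_job())"
```

```text
the job is handed in; nothing more can be done
None
```

The job is handed in at about 20 s: the stone is against the near stop, the bar is down, and the catch held on the second tug.

- **Stone:** I dragged it about 68 mm back with the closed fingertips until it stalled on the near stop. The last wrist crop shows its end flush with the stop.
- **First tug:** I swung the bar over and pressed it flat with about 31 N. It then lifted free by 12 mm, because the catch had stayed back.
- **Catch:** I pressed the bar down again and pushed the catch in. The push stalled with the thumb face at holder y = -80 mm, its closed position, at 14 N.
- **Second tug:** The bar took 25 N upwards for about 0.4 s and rose only 3.7 mm, which is the free lift. I pressed it back down, let go and moved clear.

**Checks:** The final side and wrist pictures show the bar flat and the hook over the tongue. In the scene picture the other tools look to be where they started.

**Disagreements:**
- The cameras differed by several millimetres in y (up to about 12 mm on the stone's corners), so I relied mainly on the wrist camera.
- My last position readings from the wrist picture did not match the known holder length. They gave 252 mm instead of 260 mm, probably because the arm was still settling. I judged the stone's seating from the picture instead.

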